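Load the spice tins into the gravity chute

TASK

Push the yellow gate of the spice-tin chute fully down, then feed in the tins from the draining rack through the open top at the chute's high end, the red-lidded one first and the green-lidded one second. Each tin must lie on its side with its coloured lid facing the chute's open, railed side (not the blue side wall) and roll down, so that the red one rests against the gate and the green one right behind it. Leave the teacup, the chopping board and the utensils where they are.

Things in the scene. Friction and masses are not known exactly. Their poses are not given: they have to be found in the camera images.
- chute: fixed sloping tin chute on short legs, open to the sky at its high end. Origin at the centre of its footprint on the work surface; z up, +x uphill to the feeding mouth, -x to the low gate end. Floor rises 11 degrees, from 30 mm above the work surface at the gate (x = -130 mm) to a 43 mm high blue back wall (x = +155 mm). Channel 80 mm wide; a tin set down in it rolls to the gate by itself
- mouth (a point): middle of the feeding mouth, on the channel floor, 77 mm uphill of the chute's origin, 71 mm above the work surface; axes as the chute's. The mouth is open from above from x = +10 to +150 mm of the chute; below it steel wires 55 mm above the floor cover the channel down to the gate. A tin lying across the channel here has its middle 22 mm above this point
- open_side (a point): point on top of the single steel rail on the chute's open side (-y side; rail centred 42 mm above the floor, over a 12 mm high curb), beside the mouth; coloured lids must face this side. The opposite (+y) side is a solid blue wall, its top 58 mm above the channel floor. Axes as the chute's
- rest1 (a point): where the middle of the first tin comes to rest, against the shut gate: x = -108, z = 57 mm in the chute's axes
- rest2 (a point): where the middle of the second tin comes to rest, touching the first: x = -65, z = 65 mm in the chute's axes
- gate (a joint): vertical sliding yellow gate plate at the chute's low end: metres raised, 0 = fully down (shut, at its stop), up to 0.05 = raised. It starts raised and stays where it is left by friction; pushing it down takes about 2 to 3 N
- gate_cap (a point): centre of the top face of the gate's yellow cap (28 mm along the chute by 44 mm across); it is 110 mm above the work surface when the gate is fully down, and rises with the gate. Axes as the chute's
- rack: fixed grey draining rack, 220 mm (its x) by 100 mm (its y) by 6 mm, with two troughs along its y at x = -55 and +55 mm, each made of two ribs 28 mm apart whose tops are 14 mm above the work surface. Origin at the centre of its underside. One tin lies in each trough along the rack's y, the two lids pointing opposite ways
- red_tin: red-lidded steel spice tin, a closed cylinder 44 mm in diameter and 70 mm long, about 0.11 kg. It starts lying on its side in one of the rack's two troughs (axis level, about 32 mm above the work surface). Origin at the middle of the cylinder; its own +x axis runs along the cylinder to the red lid (18 mm long, same diameter), -x to the plain steel bottom
- red_lid (a point): centre of the red lid's flat end face, 35 mm from the tin's middle
- green_tin: green-lidded steel spice tin, a closed cylinder 44 mm in diameter and 70 mm long, about 0.11 kg. It starts lying on its side in one of the rack's two troughs (axis level, about 32 mm above the work surface). Origin at the middle of the cylinder; its own +x axis runs along the cylinder to the green lid (18 mm long, same diameter), -x to the plain steel bottom
- green_lid (a point): centre of the green lid's flat end face, 35 mm from the tin's middle
- teacup: white porcelain teacup, 76 mm in diameter, 55 mm high; bystander. Origin at the centre of its underside
- board: round white plastic chopping board, 240 mm in diameter, 12 mm thick; bystander. Origin at the centre of its underside
- spatula: orange silicone spatula, 240 mm long, lying on the board; bystander. Origin on its underside near the middle, x along it
- paddle: bamboo rice paddle, 190 mm long, 8 mm thick, lying on the board; bystander. Origin on its underside near the middle, x along it
There are look-alikes about, which are no part of the job. Leave any orange look-alike of the green_tin alone. Leave any purple look-alike of the red_tin alone.

How it is judged:
By the outcome, as a careful person would: the job done as asked, in the order asked, and still so for the second after the job is handed in, with the robot touching nothing.
It also fails if it takes over 72 s, if anything falls off the work surface, if the arm or the gripper's body presses on something with over 40 N, if the wrist force passes 120 N, or if a joint passes its speed limit or range.

ROBOT

A 6-joint arm with a two-finger parallel gripper is mounted at the origin on the work surface. World frame = base frame: x ahead of the robot, y to its left, z up, the work surface at z = 0. Lengths are in m, angles in rad, forces in N, time in s.
With the tool pointing down it reaches from about 0.35 to 0.85 m from the base axis. Payload 8.1 kg.
Tool frame: the origin (TCP) lies on the centre line of the jaws, within the pads' length; the fingertips stand 8 mm ahead of it and the grasp point (between the pads) lies 11 mm behind it; z points along the fingers, y is the direction in which the jaws open and shut (so a half turn about z gives the same grasp; the last joint's range is limited). The gripper opens to 93 mm and grips with 3 to 60 N. Pads are 15 mm wide; open, the fingers measure 128 mm over their backs; the gripper's body (75 mm by 188 mm) begins 65 mm behind the grasp point.
Start: joints at [-1.38, 0.13, 1.488, -0, 1.523, -0.085], TCP at [0.163, -0.577, 0.227] pointing down, gripper open.
Joint ranges: [-2.96, 2.96], [-0.89, 2.26], [0.02, 2.5], [-1.34, 4.48], [0, 2.73], [-2.66, 2.66]. Speed limits (rad/s): [2.39, 2.39, 2.79, 3.14, 3.14, 3.14].

INTERFACE

Orientations are given as a 3x3 rotation matrix whose columns are the frame's x, y, z axes.
In Python, from workcell import read_state, capture, camera_params, workorder gives the robot as it stands.
- The arm moves only by the tool send_rows, never from a script. Its argument "series" is a list of rows, each an object of numbers: "dx", "dy", "dz": the shift along the tool's x, y, z in m; "yaw": the turn about the tool's z in degrees; "grip": the gripper's target within -1 to 1 (fully open at 1, half-way at 0, shut at -1). A call has 1 to 8 rows; each row shifts and turns the commanded pose from where the row before left it, along the tool's axes as they then stand; what a row does not reach is not made up. A row lasts 1/10 s, in which the tool goes at most 50 mm and 8.59 degrees, less where a joint would pass 70% of its speed; a pose out of reach is approached as far as the arm can. A call is refused whole if a number of a shift passes 0.05 or a number of a turn 8.59, either way. A call with a gripper value outside its range is refused whole. The fingers move at their own pace and stop on an object; "newtons" is the grip in N (left out, the last holds). Time passes only in rows, so rows that do not move let the fingers close. It gives the time, the measured TCP pose, the force and the opening at its end, in the units of the state.
- read_state(): the state, without advancing time (a new reading comes with each control period).
- capture(name): name is "scene" or "top"; returns the picture (384x512x3 uint8, red, green, blue); there is no depth.
- camera_params(name): a dict with "mtx" (3x3 intrinsics, pixels), "extrinsics" (4x4, takes a point from world to camera coordinates). Camera axes: x right, y down, z forward; pixel columns grow to the right and rows downward; lengths in m; the calibration is good to about 2 mm. A picture is of the moment at which its call begins. camera_params takes no time and is no camera call.
- workorder.sign_off(): hands the job in, once; it reports no verdict.
The state is a dict: "time": time; "joint_positions": joint angles; "joint_vel": joint speeds; "joint_torque": joint torques, N m; "tool_pos": TCP position; "ee_rot": TCP orientation; "ft_force": force on the tool from outside, world axes, zero at the start; "ft_torque": the same for the moment, N m; "width": finger opening in m.
Only numpy, scipy, OpenCV 4.12 (cv2) and the standard library are available. Lean on these libraries where they do the work, as an engineer would, in place of code of your own. Each camera call takes 0.05 s, during which the arm holds its last target. There are 200 camera calls.

## Working session

There is one attempt and no reset: what is moved stays moved. The work goes in short steps, Python scripts to look and compute and a tool call to move; the robot and the scene stay as the last step left them, time stands still between calls to the robot, and variables do not carry over. Pictures are saved under pics/ and viewed, about 8 in all and at most 12, crops included, and the job is handed in when it is done.

Besides the shell and the picture viewer there is one more tool, called after "Emit:" as a command line: name --argument value ..., lists and objects as JSON in quotes. send_rows: Moves the arm, as the interface text tells. Its arguments: {"type":"object","properties":{"series":{"type":"array","items":{"type":"object","properties":{"dx":{"type":"number"},"dy":{"type":"number"},"dz":{"type":"number"},"yaw":{"type":"number"},"grip":{"type":"number"}}}},"newtons":{"type":"number"}},"required":["series"]}

```bash
mkdir -p pics
python3 - <<'E'
from workcell import *
import cv2
for n in("scene","top"):
    cv2.imwrite(f"pics/{n}0.png",cv2.resize(capture(n)[...,::-1],None,fx=1.5,fy=1.5,interpolation=cv2.INTER_CUBIC))
    p=camera_params(n);print(n,p)
s=read_state();print(s)
E
```

```text
scene {'mtx': array([[497.05297938,   0.        , 256.71240334],
       [  0.        , 497.05297938, 185.95411015],
       [  0.        ,   0.        ,   1.        ]]), 'extrinsics': array([[ 0.78471885,  0.61961579,  0.01710561, -0.47676735],
       [ 0.43250786, -0.52756883, -0.73116899, -0.14373719],
       [-0.44401946,  0.5811604 , -0.6819819 ,  1.92349936],
       [ 0.        ,  0.        ,  0.        ,  1.        ]])}
top {'mtx': array([[361.88636164,   0.        , 256.64588581],
       [  0.        , 361.88636164, 194.98005356],
       [  0.        ,   0.        ,   1.        ]]), 'extrinsics': array([[ 0.022385  , -0.99973357,  0.0056305 ,  0.02535624],
       [-0.98335776, -0.0230333 , -0.18021374,  0.55931007],
       [ 0.18029541, -0.00150271, -0.98361136,  1.16964349],
       [ 0.        ,  0.        ,  0.        ,  1.        ]])}
{'time': 0.1, 'joint_positions': array([-1.38038458e+00,  1.31102169e-01,  1.48915064e+00,  1.38684874e-05,
        1.52298303e+00, -8.54037518e-02]), 'joint_vel': array([ 5.97295487e-05,  2.06078292e-04, -9.15031394e-04, -1.67183313e-04,
       -1.66406689e-03, -1.30967167e-03]), 'joint_torque': array([ 1.27750485e-03, -5.61342001e+01, -4.93096304e+01,  7.70896976e-02,
        2.91710364e-02, -5.70134011e-05]), 'tool_pos': array([ 0.16333079, -0.57683527,  0.22569329]), 'ee_rot': array([[ 9.62203638e-01,  2.72330811e-01, -2.97393364e-04],
       [ 2.72330929e-01, -9.62202293e-01,  1.61611452e-03],
       [ 1.53965199e-04, -1.63602068e-03, -9.99998650e-01]]), 'ft_force': array([-0.7373187 ,  0.15737864, -1.17544292]), 'ft_torque': array([-0.00302014, -0.00122577, -0.01841945]), 'width': 0.09300821248712135}
```

View pics/scene0.png

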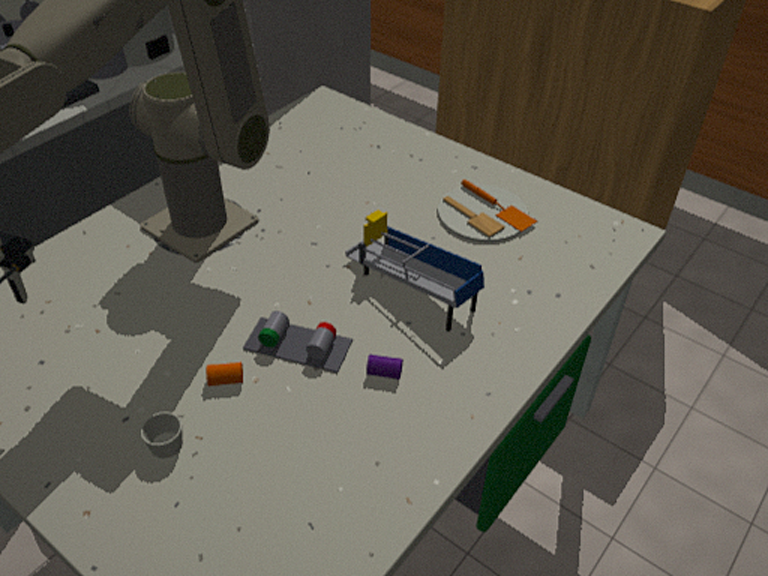

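View pics/top0.png

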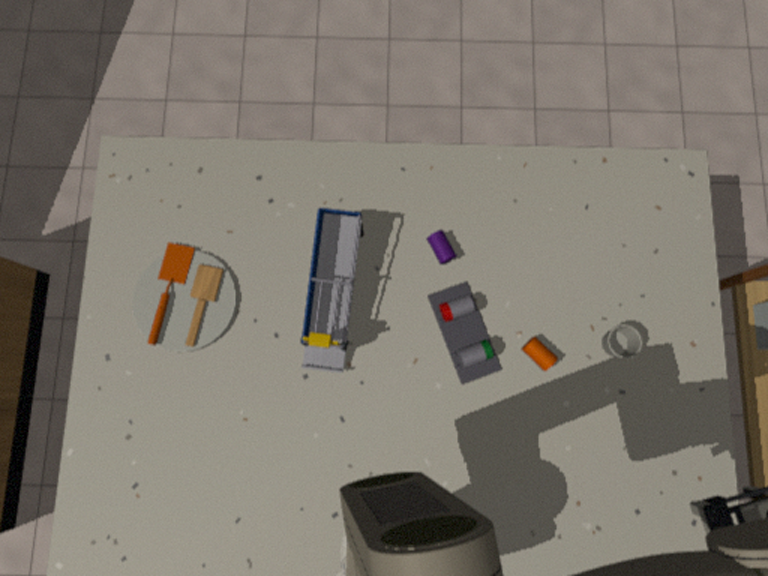

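The two views show the chute with its gate near the robot and the mouth at +x. The blue wall is on +y (image left). The red lid at (447,311) points to +y and needs a half turn; the green lid at (487,350) already points to -y. Next I'll zoom in for the measurements.

```bash
cat > h.py <<'E'
import numpy as np,cv2
from workcell import *
def ray(n,uv):
    p=camera_params(n);E=p["extrinsics"];R,t=E[:3,:3],E[:3,3]
    d=R.T@np.linalg.solve(p["mtx"],np.array([*uv,1.]));return -R.T@t,d
def onz(n,uv,z):
    o,d=ray(n,uv);return o+d*(z-o[2])/d[2]
def tri(a,b):
    (o1,d1),(o2,d2)=ray("top",a),ray("scene",b)
    s=np.linalg.lstsq(np.c_[d1,-d2],o2-o1,rcond=None)[0]
    p,q=o1+d1*s[0],o2+d2*s[1];return (p+q)/2,np.linalg.norm(p-q)
def mask(im,lo,hi):
    h=cv2.cvtColor(im,cv2.COLOR_RGB2HSV);return cv2.inRange(h,np.array(lo),np.array(hi))
def blobs(m,amin=15):
    n,l,s,c=cv2.connectedComponentsWithStats(m)
    return [(c[i].round(1),s[i]) for i in range(1,n) if s[i][4]>=amin]
def proj(n,P):
    p=camera_params(n);q=p["extrinsics"]@np.r_[P,1];u=p["mtx"]@q[:3];return u[:2]/u[2]
E
python3 - <<'E'
from h import *
for n in("top","scene"):
    im=capture(n)
    for k,lo,hi in(("yel",(22,150,90),(32,255,255)),("red",(0,190,60),(4,255,255)),("grn",(45,120,40),(85,255,255)),("blue",(100,120,30),(120,255,255))):
        print(n,k,[(c.tolist(),s.tolist()) for c,s in blobs(mask(im,lo,hi))])
    c=im[130:260,195:340] if n=="top" else im[135:255,155:335]
    cv2.imwrite(f"pics/{n}1.png",cv2.resize(c[...,::-1],None,fx=4.4,fy=4.4,interpolation=cv2.INTER_CUBIC))
E
```

```text
top yel [([212.7, 226.1], [202, 222, 24, 9, 141])]
top red [([297.1, 207.6], [293, 202, 9, 12, 60])]
top grn [([324.8, 232.4], [321, 227, 8, 12, 56])]
top blue [([214.9, 156.5], [207, 139, 33, 46, 192]), ([205.5, 205.0], [202, 187, 8, 37, 110])]
scene yel [([250.2, 143.5], [244, 140, 14, 8, 62])]
scene red [([217.9, 217.3], [212, 215, 12, 8, 32])]
scene grn [([179.5, 222.5], [173, 219, 13, 10, 64]), ([360.8, 263.3], [332, 224, 62, 75, 236]), ([329.1, 306.2], [325, 301, 10, 11, 40]), ([325.1, 319.0], [323, 313, 6, 14, 35]), ([323.5, 334.9], [321, 331, 7, 10, 19]), ([321.6, 340.6], [319, 337, 7, 7, 17])]
scene blue [([271.0, 158.3], [259, 152, 26, 13, 95]), ([267.5, 164.1], [259, 159, 19, 11, 85]), ([303.2, 180.0], [276, 163, 46, 42, 681])]
```

View pics/top1.png

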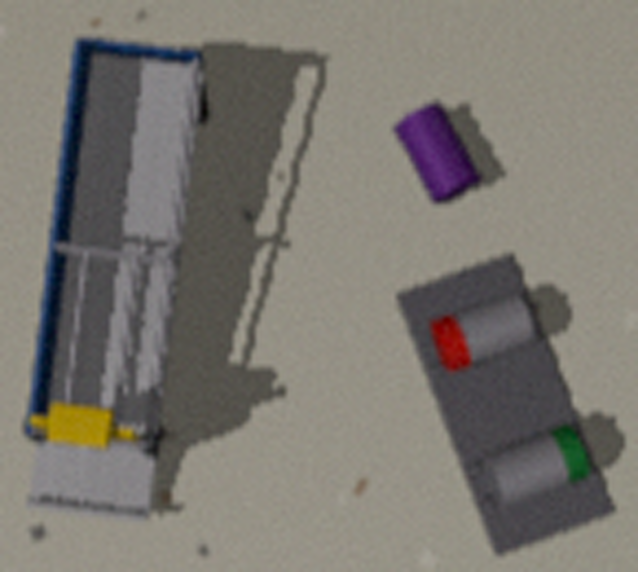

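View pics/scene1.png

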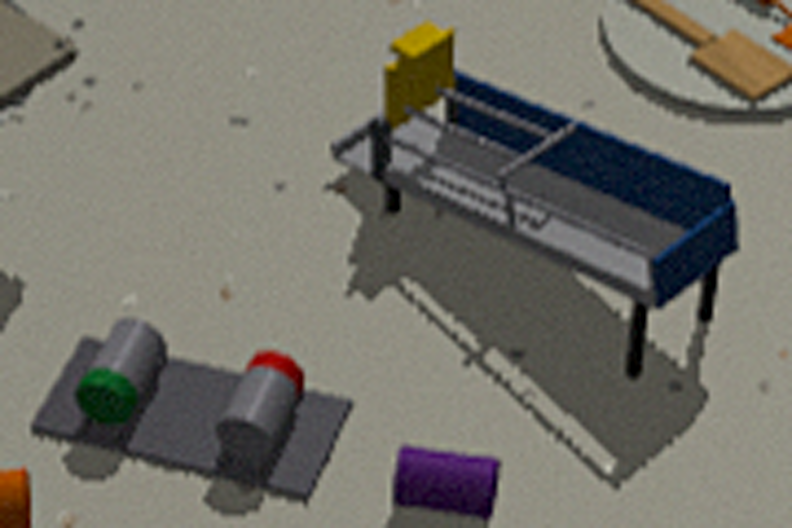

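The crops show the gate cap at top-px (213,226) and the back-wall corners at crop (79,42) and (202,54). The rack corners are at crop (398,295), (514,257), (613,510) and (498,553). I'll convert these to world points.

Run:
```python
from h import *
np.set_printoptions(precision=4,suppress=True)
T=lambda x,y:(195+x/4.4-.4,130+y/4.4-.4); S=lambda x,y:(155+x/4.4-.4,135+y/4.4-.4)
cap=tri(T(79,424),S(422,40));print("cap",cap)
L=tri(T(79,42),S(733,203));R=tri(T(202,54),S(653,264));print("L",L,"R",R)
print("L,R,at z .128",onz("top",T(79,42),.128),onz("top",T(202,54),.128))
# side wall direction: outer top edge far / near
print("wall far/near", onz("top",T(76,42),.14), onz("top",T(28,425),.086))
# rack
rc=np.array([onz("top",T(*p),.006)[:2] for p in((398,295),(514,257),(613,510),(498,553))])
c=rc.mean(0);ex=(rc[0]+rc[1]-rc[2]-rc[3]);ex/=np.linalg.norm(ex);ey=np.array([-ex[1],ex[0]])
print("rack",c,"yaw",np.degrees(np.arctan2(ex[1],ex[0])),rc)
for s in(55,-55):print("trough",s,c+ex*s/1000)
for k,a,b,z in(("red",(297.1,207.6),(217.9,217.3),.045),("grn",(324.8,232.4),(179.5,222.5),.045)):
    p=onz("top",a,z)[:2];print(k,p,"rack xy",(p-c)@ex,(p-c)@ey)
# tin ends in the top crop (silhouette mid)
for k,pts in(("red",[(443,345),(530,315)]),("grn",[(577,452),(500,478)])):
    print(k,[ (((onz("top",T(*p),.035)[:2]-c)@ex).round(4),((onz("top",T(*p),.035)[:2]-c)@ey).round(4)) for p in pts])
```

```text
cap (array([0.442 , 0.1711, 0.1426]), np.float64(0.0002570849675341218))
L (array([0.7269, 0.186 , 0.1226]), np.float64(0.00036538583144589995)) R (array([0.7188, 0.094 , 0.1237]), np.float64(0.00205610854702122))
L,R,at z .128 [0.7252 0.1854 0.128 ] [0.7182 0.0945 0.128 ]
wall far/near [0.721  0.1861 0.14  ] [0.4458 0.2151 0.086 ]
rack [ 0.4799 -0.1462] yaw 21.19588754705308 [[ 0.5632 -0.0614]
 [ 0.5962 -0.1537]
 [ 0.3976 -0.2296]
 [ 0.3626 -0.1402]]
trough 55 [ 0.5312 -0.1264]
trough -55 [ 0.4286 -0.1661]
red [ 0.5196 -0.0991] rack xy 0.05407720582345312 0.029618788455658723
grn [ 0.4383 -0.1915] rack xy -0.05511959931472084 -0.027175568149359557
red [(np.float64(0.0558), np.float64(0.0343)), (np.float64(0.0548), np.float64(-0.0375))]
grn [(np.float64(-0.0559), np.float64(-0.0323)), (np.float64(-0.0543), np.float64(0.0302))]
```

Emit:
send_rows --series '[{"dx": 0.028, "dy": -0.023, "grip": -1}, {"dx": 0.028, "dy": -0.023}, {"dx": 0.028, "dy": -0.023}, {"dx": 0.028, "dy": -0.023}, {"dx": 0.028, "dy": -0.023}, {"dx": 0.028, "dy": -0.023}, {"dx": 0.028, "dy": -0.023}, {"dx": 0.028, "dy": -0.023}]' --newtons 15

```text
invalid input
```

Emit:
send_rows --series '[{"dx": 0.028, "dy": -0.023}, {"dx": 0.028, "dy": -0.023}, {"dx": 0.028, "dy": -0.023}, {"dx": 0.028, "dy": -0.023}, {"dx": 0.028, "dy": -0.023}, {"dx": 0.028, "dy": -0.023}, {"dx": 0.028, "dy": -0.023}, {"dx": 0.028, "dy": -0.023}]'

```text
invalid input
```

Emit:
send_rows --series '[{"dx": 0.002, "dy": -0.034}, {"dx": 0.002, "dy": -0.034}, {"dx": 0.002, "dy": -0.034}, {"dx": 0.002, "dy": -0.034}, {"dx": 0.002, "dy": -0.034}, {"dx": 0.002, "dy": -0.034}, {"dx": 0.002, "dy": -0.034}, {"dx": 0.002, "dy": -0.034}]'

```text
invalid input
```

```bash
cat >> h.py <<'E'
def to(*P):
    s=read_state();R=s["ee_rot"];p=s["tool_pos"]
    np.set_printoptions(precision=4,suppress=True)
    print("t",round(s["time"],2),"tcp",p,"psi",round(float(np.degrees(np.arctan2(R[1,1],R[0,1]))),2),"q6",round(float(np.degrees(s["joint_positions"][5])),1),"F",s["ft_force"],"w",round(s["width"],4))
    for q in P: print(" to",q,"tool d",R.T@(np.array(q)-p))
E
python3 -c "
from h import *
to((.442,.171,.16),(.442,.171,.118))"
```

```text
t 0.2 tcp [ 0.1633 -0.577   0.226 ] psi -74.2 q6 -4.9 F [ 0.3712 -0.3716  0.2194] w 0.0929
 to (0.442, 0.171, 0.16) tool d [ 0.4718 -0.6438  0.0668]
 to (0.442, 0.171, 0.118) tool d [ 0.4718 -0.6437  0.1088]
```

The calls were refused, probably because every row needs all its fields. I'll try one full row.

Emit:
send_rows --series '[{"dx": 0.028, "dy": -0.023, "dz": 0, "yaw": 0, "grip": -1}]' --newtons 15

```text
time: 0.3
tool_pos: [0.1822, -0.549, 0.2258]
ee_rot: [[0.963, 0.269, -0.001], [0.269, -0.963, 0.0], [-0.001, -0.0, -1.0]]
ft_force: [1.9, 0.3, -0.0]
width: 0.0885
```

Emit:
send_rows --series '[{"dx": 0.028, "dy": -0.023, "dz": 0, "yaw": 0, "grip": -1}, {"dx": 0.028, "dy": -0.023, "dz": 0, "yaw": 0, "grip": -1}, {"dx": 0.028, "dy": -0.023, "dz": 0, "yaw": 0, "grip": -1}, {"dx": 0.028, "dy": -0.023, "dz": 0, "yaw": 0, "grip": -1}, {"dx": 0.028, "dy": -0.023, "dz": 0, "yaw": 0, "grip": -1}, {"dx": 0.028, "dy": -0.023, "dz": 0, "yaw": 0, "grip": -1}, {"dx": 0.028, "dy": -0.023, "dz": 0, "yaw": 0, "grip": -1}, {"dx": 0.028, "dy": -0.023, "dz": 0, "yaw": 0, "grip": -1}]'

```text
time: 1.1
tool_pos: [0.3501, -0.3082, 0.2266]
ee_rot: [[0.962, 0.272, 0.0], [0.272, -0.962, -0.0], [0.0, 0.0, -1.0]]
ft_force: [0.4, -0.7, -0.1]
width: 0.0256
```

Emit:
send_rows --series '[{"dx": 0.028, "dy": -0.023, "dz": 0, "yaw": 0, "grip": -1}, {"dx": 0.028, "dy": -0.023, "dz": 0, "yaw": 0, "grip": -1}, {"dx": 0.028, "dy": -0.023, "dz": 0, "yaw": 0, "grip": -1}, {"dx": 0.028, "dy": -0.023, "dz": 0, "yaw": 0, "grip": -1}, {"dx": 0.028, "dy": -0.023, "dz": 0, "yaw": 0, "grip": -1}, {"dx": 0.028, "dy": -0.023, "dz": 0, "yaw": 0, "grip": -1}, {"dx": 0.028, "dy": -0.023, "dz": 0, "yaw": 0, "grip": -1}]'

```text
time: 1.8
tool_pos: [0.4949, -0.0998, 0.2266]
ee_rot: [[0.962, 0.272, 0.0], [0.272, -0.962, -0.0], [0.0, 0.0, -1.0]]
ft_force: [-0.3, -0.3, -0.6]
width: 0.0003
```

Emit:
send_rows --series '[{"dx": 0.002, "dy": -0.034, "dz": 0, "yaw": 0, "grip": -1}, {"dx": 0.002, "dy": -0.034, "dz": 0, "yaw": 0, "grip": -1}, {"dx": 0.002, "dy": -0.034, "dz": 0, "yaw": 0, "grip": -1}, {"dx": 0.002, "dy": -0.034, "dz": 0, "yaw": 0, "grip": -1}, {"dx": 0.002, "dy": -0.034, "dz": 0, "yaw": 0, "grip": -1}, {"dx": 0.002, "dy": -0.034, "dz": 0, "yaw": 0, "grip": -1}, {"dx": 0.002, "dy": -0.034, "dz": 0, "yaw": 0, "grip": -1}, {"dx": 0.0, "dy": 0, "dz": 0, "yaw": 0, "grip": -1}]'

```text
time: 2.6
tool_pos: [0.4419, 0.1348, 0.2266]
ee_rot: [[0.961, 0.276, -0.0], [0.276, -0.961, 0.001], [-0.0, -0.001, -1.0]]
ft_force: [0.1, 0.2, -0.3]
width: 0.0008
```

```bash
python3 -c "
from h import *
to((.442,.171,.16),(.442,.171,.118))"
```

```text
t 2.6 tcp [0.4419 0.1348 0.2266] psi -73.98 q6 84.5 F [ 0.1166  0.1638 -0.332 ] w 0.0008
 to (0.442, 0.171, 0.16) tool d [ 0.0101 -0.0347  0.0666]
 to (0.442, 0.171, 0.118) tool d [ 0.0101 -0.0346  0.1086]
```

Emit:
send_rows --series '[{"dx": 0.005, "dy": -0.017, "dz": 0, "yaw": 0, "grip": -1}, {"dx": 0.005, "dy": -0.018, "dz": 0, "yaw": 0, "grip": -1}, {"dx": 0, "dy": 0, "dz": 0.03, "yaw": 0, "grip": -1}, {"dx": 0, "dy": 0, "dz": 0.03, "yaw": 0, "grip": -1}, {"dx": 0, "dy": 0, "dz": 0.01, "yaw": 0, "grip": -1}, {"dx": 0, "dy": 0, "dz": 0.01, "yaw": 0, "grip": -1}, {"dx": 0, "dy": 0, "dz": 0.01, "yaw": 0, "grip": -1}, {"dx": 0, "dy": 0, "dz": 0.01, "yaw": 0, "grip": -1}]'

```text
time: 3.4
tool_pos: [0.4439, 0.1679, 0.1272]
ee_rot: [[0.962, 0.272, 0.002], [0.272, -0.962, 0.0], [0.002, 0.0, -1.0]]
ft_force: [-1.1, -1.2, 1.2]
width: 0.0005
```

Emit:
send_rows --series '[{"dx": 0, "dy": 0, "dz": 0.004, "yaw": 0, "grip": -1}, {"dx": 0, "dy": 0, "dz": 0.002, "yaw": 0, "grip": -1}]'

```text
time: 3.6
tool_pos: [0.4434, 0.1678, 0.1207]
ee_rot: [[0.962, 0.272, 0.001], [0.272, -0.962, -0.0], [0.001, 0.0, -1.0]]
ft_force: [-0.1, -1.1, 2.3]
width: -0.0
```

Emit:
send_rows --series '[{"dx": 0, "dy": 0, "dz": 0.002, "yaw": 0, "grip": -1}, {"dx": 0, "dy": 0, "dz": 0.001, "yaw": 0, "grip": -1}]'

```text
time: 3.8
tool_pos: [0.4435, 0.168, 0.1182]
ee_rot: [[0.962, 0.272, 0.001], [0.272, -0.962, 0.0], [0.001, 0.0, -1.0]]
ft_force: [-2.4, -2.7, 10.1]
width: 0.0002
```

Emit:
send_rows --series '[{"dx": 0, "dy": 0, "dz": 0.0015, "yaw": 0, "grip": -1}, {"dx": 0, "dy": 0, "dz": -0.03, "yaw": 0, "grip": -1}, {"dx": 0, "dy": 0, "dz": -0.03, "yaw": 0, "grip": -1}, {"dx": 0, "dy": 0, "dz": -0.03, "yaw": 0, "grip": -1}, {"dx": 0, "dy": 0.034, "dz": -0.02, "yaw": 0, "grip": -1}, {"dx": 0.001, "dy": 0.034, "dz": 0, "yaw": 0, "grip": -1}, {"dx": 0.001, "dy": 0.034, "dz": 0, "yaw": 0, "grip": 0.2}, {"dx": 0.001, "dy": 0.034, "dz": 0, "yaw": 0, "grip": 0.5}]'

```text
time: 4.6
tool_pos: [0.4833, 0.037, 0.2266]
ee_rot: [[0.962, 0.273, 0.001], [0.273, -0.962, 0.0], [0.001, -0.0, -1.0]]
ft_force: [1.3, -0.1, -0.1]
width: 0.0122
```

Emit:
send_rows --series '[{"dx": 0.001, "dy": 0.034, "dz": 0, "yaw": 0, "grip": 0.5}, {"dx": 0.001, "dy": 0.034, "dz": 0, "yaw": 0, "grip": 0.5}, {"dx": 0.001, "dy": 0.034, "dz": 0, "yaw": 0, "grip": 0.5}, {"dx": 0, "dy": 0.034, "dz": 0, "yaw": 0, "grip": 0.5}, {"dx": 0, "dy": 0.034, "dz": 0, "yaw": 0, "grip": 0.5}, {"dx": 0, "dy": 0, "dz": 0, "yaw": 8.5, "grip": 0.5}, {"dx": 0, "dy": 0, "dz": 0, "yaw": 8.5, "grip": 0.5}, {"dx": 0, "dy": 0, "dz": 0, "yaw": 8.5, "grip": 0.5}]'

```text
time: 5.4
tool_pos: [0.5321, -0.1251, 0.226]
ee_rot: [[0.985, -0.175, -0.0], [-0.175, -0.985, 0.0], [-0.0, -0.0, -1.0]]
ft_force: [-0.4, 0.3, -0.5]
width: 0.0691
```

Emit:
send_rows --series '[{"dx": 0, "dy": 0, "dz": 0, "yaw": 8.5, "grip": 0.5}, {"dx": 0, "dy": 0, "dz": 0, "yaw": 8.5, "grip": 0.5}, {"dx": 0, "dy": 0, "dz": 0, "yaw": 8.5, "grip": 0.5}, {"dx": 0, "dy": 0, "dz": 0, "yaw": 8.5, "grip": 0.5}, {"dx": 0, "dy": 0, "dz": 0, "yaw": 8.5, "grip": 0.5}, {"dx": 0, "dy": 0, "dz": 0, "yaw": 8.5, "grip": 0.5}, {"dx": 0, "dy": 0, "dz": 0, "yaw": 8.1, "grip": 0.5}, {"dx": 0, "dy": 0, "dz": 0, "yaw": 0, "grip": 0.5}]'

```text
time: 6.2
tool_pos: [0.5321, -0.1246, 0.2261]
ee_rot: [[0.36, -0.933, -0.0], [-0.933, -0.36, 0.0], [-0.0, -0.0, -1.0]]
ft_force: [-0.2, -0.4, 0.5]
width: 0.0696
```

```bash
python3 -c "
from h import *
to((.531,-.127,.09),(.531,-.127,.03))
im=capture('scene');print([c.tolist() for c,s in blobs(mask(im,(22,150,90),(32,255,255)))])
print('gate down cap top expected',proj('scene',(.442,.171,.11)), 'was',proj('scene',(.442,.171,.1426)))
cv2.imwrite('pics/s2.png',cv2.resize(im[100:260,130:340,::-1],None,fx=3.7,fy=3.7,interpolation=cv2.INTER_CUBIC))"
```

```text
t 6.2 tcp [ 0.5321 -0.1246  0.2261] psi -158.92 q6 140.4 F [-0.1675 -0.448   0.4628] w 0.0696
 to (0.531, -0.127, 0.09) tool d [0.0018 0.0019 0.1361]
 to (0.531, -0.127, 0.03) tool d [0.0018 0.0019 0.1961]
[[249.9, 152.6]]
gate down cap top expected [250.4451 150.9903] was [250.5248 143.6899]
```

View pics/s2.png

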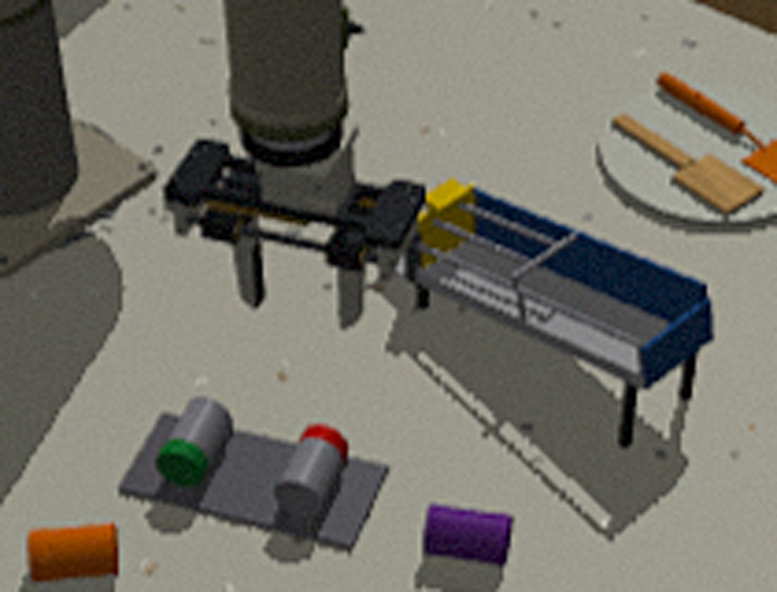

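The gate is down (cap at crop (445,190)). The gripper is above the red tin, so I'll descend and grasp.

Emit:
send_rows --series '[{"dx": 0.002, "dy": 0.002, "dz": 0.04, "yaw": 0, "grip": 0.5}, {"dx": 0, "dy": 0, "dz": 0.04, "yaw": 0, "grip": 0.5}, {"dx": 0, "dy": 0, "dz": 0.04, "yaw": 0, "grip": 0.5}, {"dx": 0, "dy": 0, "dz": 0.04, "yaw": 0, "grip": 0.5}, {"dx": 0, "dy": 0, "dz": 0.02, "yaw": 0, "grip": 0.5}, {"dx": 0, "dy": 0, "dz": 0.016, "yaw": 0, "grip": 0.5}, {"dx": 0, "dy": 0, "dz": 0, "yaw": 0, "grip": 0.5}]'

```text
time: 6.95
tool_pos: [0.5287, -0.1265, 0.0272]
ee_rot: [[0.365, -0.931, -0.005], [-0.931, -0.365, 0.002], [-0.004, 0.004, -1.0]]
ft_force: [-1.2, -0.3, 0.4]
width: 0.0696
```

Emit:
send_rows --series '[{"dx": 0, "dy": 0, "dz": 0, "yaw": 0, "grip": -0.5}, {"dx": 0, "dy": 0, "dz": 0, "yaw": 0, "grip": -0.5}, {"dx": 0, "dy": 0, "dz": 0, "yaw": 0, "grip": -0.5}, {"dx": 0, "dy": 0, "dz": 0, "yaw": 0, "grip": -0.5}, {"dx": 0, "dy": 0, "dz": 0, "yaw": 0, "grip": -0.5}, {"dx": 0, "dy": 0, "dz": 0, "yaw": 0, "grip": -0.5}]' --newtons 20

```text
time: 7.55
tool_pos: [0.5329, -0.1276, 0.0318]
ee_rot: [[0.362, -0.932, 0.004], [-0.932, -0.362, -0.001], [0.002, -0.004, -1.0]]
ft_force: [4.7, 1.7, 4.8]
width: 0.0436
```

Emit:
send_rows --series '[{"dx": 0, "dy": 0, "dz": -0.02, "yaw": 0, "grip": -0.5}, {"dx": 0, "dy": 0, "dz": -0.04, "yaw": 0, "grip": -0.5}, {"dx": 0, "dy": 0, "dz": -0.04, "yaw": 0, "grip": -0.5}, {"dx": 0, "dy": 0, "dz": -0.04, "yaw": 0, "grip": -0.5}, {"dx": 0, "dy": 0, "dz": -0.04, "yaw": 0, "grip": -0.5}, {"dx": 0, "dy": 0, "dz": -0.01, "yaw": -4.8, "grip": -0.5}, {"dx": 0, "dy": 0, "dz": 0, "yaw": -8, "grip": -0.5}, {"dx": 0, "dy": 0, "dz": 0, "yaw": -8, "grip": -0.5}]'

```text
time: 8.35
tool_pos: [0.5306, -0.1276, 0.2205]
ee_rot: [[0.673, -0.739, -0.0], [-0.739, -0.673, -0.0], [0.0, 0.001, -1.0]]
ft_force: [-0.2, 0.3, -1.4]
width: 0.0434
```

Emit:
send_rows --series '[{"dx": 0, "dy": 0, "dz": 0, "yaw": -8, "grip": -0.5}, {"dx": 0, "dy": 0, "dz": 0, "yaw": -8, "grip": -0.5}, {"dx": 0, "dy": 0, "dz": 0, "yaw": -8, "grip": -0.5}, {"dx": 0, "dy": 0, "dz": 0, "yaw": -8, "grip": -0.5}, {"dx": 0, "dy": 0, "dz": 0, "yaw": -8, "grip": -0.5}, {"dx": 0, "dy": 0, "dz": 0, "yaw": -8, "grip": -0.5}, {"dx": 0, "dy": 0, "dz": 0, "yaw": -8, "grip": -0.5}, {"dx": 0, "dy": 0, "dz": 0, "yaw": -8, "grip": -0.5}]'

```text
time: 9.15
tool_pos: [0.5301, -0.1274, 0.2194]
ee_rot: [[0.96, 0.281, -0.002], [0.281, -0.96, 0.0], [-0.002, -0.001, -1.0]]
ft_force: [-0.2, 0.5, -1.1]
width: 0.0432
```

Emit:
send_rows --series '[{"dx": 0, "dy": 0, "dz": 0, "yaw": -8, "grip": -0.5}, {"dx": 0, "dy": 0, "dz": 0, "yaw": -8, "grip": -0.5}, {"dx": 0, "dy": 0, "dz": 0, "yaw": -8, "grip": -0.5}, {"dx": 0, "dy": 0, "dz": 0, "yaw": -8, "grip": -0.5}, {"dx": 0, "dy": 0, "dz": 0, "yaw": -8, "grip": -0.5}, {"dx": 0, "dy": 0, "dz": 0, "yaw": -8, "grip": -0.5}, {"dx": 0, "dy": 0, "dz": 0, "yaw": -8, "grip": -0.5}, {"dx": 0, "dy": 0, "dz": 0, "yaw": -8, "grip": -0.5}]'

```text
time: 9.95
tool_pos: [0.5301, -0.1274, 0.2194]
ee_rot: [[0.168, 0.986, -0.002], [0.986, -0.168, 0.0], [-0.0, -0.002, -1.0]]
ft_force: [0.2, -0.6, -0.4]
width: 0.0436
```

Emit:
send_rows --series '[{"dx": 0.036, "dy": 0.011, "dz": 0, "yaw": -4, "grip": -0.5}, {"dx": 0.036, "dy": 0.011, "dz": 0, "yaw": 0, "grip": -0.5}, {"dx": 0.036, "dy": 0.011, "dz": 0, "yaw": 0, "grip": -0.5}, {"dx": 0.036, "dy": 0.011, "dz": 0, "yaw": 0, "grip": -0.5}, {"dx": 0.036, "dy": 0.011, "dz": 0, "yaw": 0, "grip": -0.5}, {"dx": 0.036, "dy": 0.011, "dz": 0, "yaw": 0, "grip": -0.5}, {"dx": 0.036, "dy": 0.011, "dz": 0, "yaw": 0, "grip": -0.5}, {"dx": 0, "dy": 0, "dz": 0, "yaw": 0, "grip": -0.5}]'

```text
time: 10.75
tool_pos: [0.6361, 0.1182, 0.2188]
ee_rot: [[0.1, 0.995, -0.002], [0.995, -0.1, 0.001], [0.001, -0.002, -1.0]]
ft_force: [-0.6, -0.1, -1.5]
width: 0.0434
```

```bash
python3 -c "
from h import *
to((.648,.149,.15),(.648,.149,.092))
im=capture('top')
cv2.imwrite('pics/t2.png',cv2.resize(im[110:250,180:340,::-1],None,fx=4,fy=4,interpolation=cv2.INTER_CUBIC))
im=capture('scene')
cv2.imwrite('pics/s3.png',cv2.resize(im[90:250,210:360,::-1],None,fx=4,fy=4,interpolation=cv2.INTER_CUBIC))"
```

```text
t 10.75 tcp [0.6361 0.1182 0.2188] psi -5.76 q6 11.7 F [-0.6281 -0.0874 -1.4912] w 0.0434
 to (0.648, 0.149, 0.15) tool d [0.0318 0.0089 0.0688]
 to (0.648, 0.149, 0.092) tool d [0.0318 0.009  0.1268]
```

View pics/s3.png

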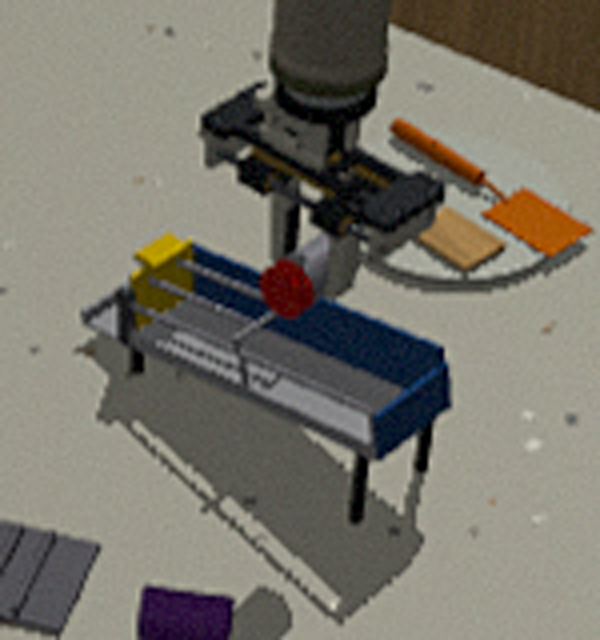

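The red lid, at crop (285,288), faces the open side. I'll check where the tin sits in the grip sideways.

```bash
python3 -c "
from h import *
im=capture('scene');m=mask(im,(0,150,50),(6,255,255));b=[(c,s) for c,s in blobs(m,30) if 200<c[0]<300 and 130<c[1]<200];print(b)
c=b[0][0];P=onz('scene',c,.2195);s=read_state()
print('lid',P,'in tool',s['ee_rot'].T@(P-s['tool_pos']))
cap=np.array([.442,.171]);back=np.array([.7195,.140]);print(np.degrees(np.arctan2(*(back-cap)[::-1])),[proj('scene',(*(cap+(back-cap)*k),.1)) for k in (0,1)])
"
```

```text
[(array([280.8, 161.8]), array([275, 155,  13,  14, 112], dtype=int32))]
lid [0.63205032 0.08350751 0.2195    ] in tool [-0.03035759 -0.00038524 -0.00021163]
-6.374181723836571 [array([250.42109285, 153.19271847]), array([310.89755651, 192.24742485])]
```

Emit:
send_rows --series '[{"dx": 0.015, "dy": 0.0045, "dz": 0, "yaw": 0, "grip": -0.5}, {"dx": 0.015, "dy": 0.0045, "dz": 0, "yaw": 0, "grip": -0.5}, {"dx": 0, "dy": 0, "dz": 0.03, "yaw": 0, "grip": -0.5}, {"dx": 0, "dy": 0, "dz": 0.03, "yaw": 0, "grip": -0.5}, {"dx": 0, "dy": 0, "dz": 0.02, "yaw": 0, "grip": -0.5}, {"dx": 0, "dy": 0, "dz": 0.02, "yaw": 0, "grip": -0.5}, {"dx": 0, "dy": 0, "dz": 0, "yaw": 0, "grip": -0.5}]'

```text
time: 11.6
tool_pos: [0.6467, 0.1436, 0.117]
ee_rot: [[0.104, 0.995, -0.005], [0.995, -0.104, -0.0], [-0.001, -0.005, -1.0]]
ft_force: [-0.1, 0.6, -2.3]
width: 0.0435
```

```bash
python3 -c "
from h import *
to((.648,.1475,.095),(.648,.1475,.092))
im=capture('scene')
cv2.imwrite('pics/s4.png',cv2.resize(im[120:220,230:340,::-1],None,fx=5.5,fy=5.5,interpolation=cv2.INTER_CUBIC))"
```

```text
t 11.6 tcp [0.6467 0.1436 0.117 ] psi -5.99 q6 14.0 F [-0.0895  0.6429 -2.2653] w 0.0435
 to (0.648, 0.1475, 0.095) tool d [0.0041 0.001  0.022 ]
 to (0.648, 0.1475, 0.092) tool d [0.0041 0.001  0.025 ]
```

View pics/s4.png

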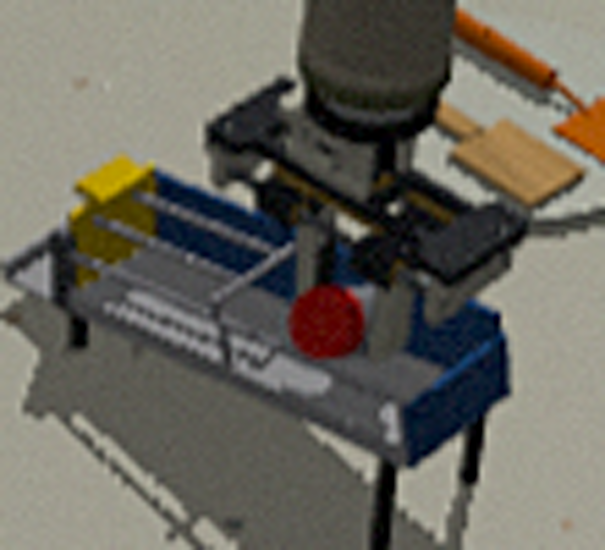

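The tin is inside the channel outline, with the lid at crop (327,322). Continuing down.

Emit:
send_rows --series '[{"dx": 0.003, "dy": 0.001, "dz": 0.01, "yaw": 0, "grip": -0.5}, {"dx": 0, "dy": 0, "dz": 0.01, "yaw": 0, "grip": -0.5}, {"dx": 0, "dy": 0, "dz": 0, "yaw": 0, "grip": -0.5}]'

```text
time: 11.95
tool_pos: [0.6514, 0.1466, 0.1025]
ee_rot: [[0.104, 0.995, 0.004], [0.995, -0.104, 0.001], [0.001, 0.004, -1.0]]
ft_force: [-0.9, 0.7, 8.2]
width: 0.0436
```

Emit:
send_rows --series '[{"dx": 0, "dy": 0, "dz": 0.002, "yaw": 0, "grip": -0.5}, {"dx": 0, "dy": 0, "dz": 0, "yaw": 0, "grip": -0.5}]'

```text
time: 12.15
tool_pos: [0.6516, 0.1466, 0.1023]
ee_rot: [[0.104, 0.995, 0.005], [0.995, -0.104, 0.001], [0.002, 0.005, -1.0]]
ft_force: [-6.9, 0.2, 17.3]
width: 0.0435
```

```bash
python3 -c "
from h import *
to((.648,.1475,.095)); print(read_state()['ft_torque'])
a=capture('scene')[120:220,230:340,::-1];b=capture('top')[125:225,190:300,::-1]
cv2.imwrite('pics/st5.png',cv2.resize(np.vstack([a,b]),None,fx=3,fy=3,interpolation=cv2.INTER_CUBIC))"
```

```text
t 12.15 tcp [0.6516 0.1466 0.1023] psi -5.99 q6 14.3 F [-6.8989  0.1546 17.2967] w 0.0435
 to (0.648, 0.1475, 0.095) tool d [ 0.0005 -0.0037  0.0073]
[0.0129 1.1514 0.0063]
```

View pics/st5.png

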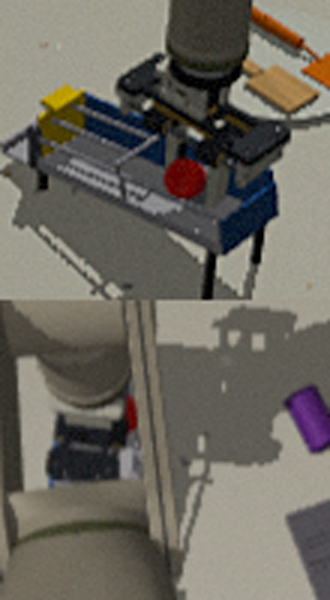

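```bash
python3 -c "
from h import *
s=read_state();R=s['ee_rot'];p=s['tool_pos']
print('lid exp',proj('scene',p-R[:,0]*.035),[ (c,st) for c,st in blobs(mask(capture('scene'),(0,150,50),(6,255,255)),30) if 270<c[0]<310])
a=capture('scene')[150:210,265:325,::-1]
cv2.imwrite('pics/s6.png',cv2.resize(a,None,fx=10,fy=10,interpolation=cv2.INTER_CUBIC))"
```

```text
lid exp [288.00573811 186.78791387] [(array([291. , 179.1]), array([285, 173,  14,  13, 111], dtype=int32))]
```

View pics/s6.png

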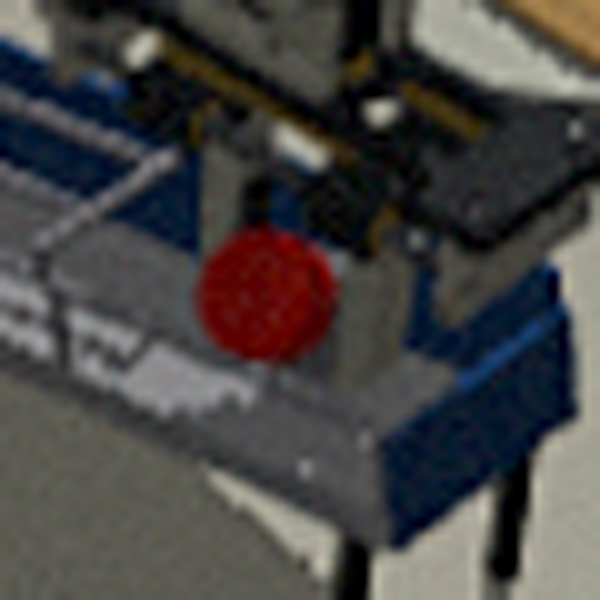

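```bash
python3 -c "
from h import *
np.set_printoptions(precision=4,suppress=True)
R=read_state()['ee_rot']
for p,c in(((.6361,.1182,.2188),(280.8,161.8)),((.6467,.1436,.117),(289.5,178.5)),((.6516,.1466,.1023),(291,179.1))):
  for h in (0,.01,.02,.03): 
    P=onz('scene',c,p[2]+h); print(h,R.T@(P-np.array(p)))
"
```

```text
0 [-0.0343 -0.0009 -0.0001]
0.01 [-0.0434  0.0067 -0.01  ]
0.02 [-0.0525  0.0144 -0.02  ]
0.03 [-0.0616  0.022  -0.03  ]
0 [-0.0105 -0.0088 -0.0001]
0.01 [-0.0192 -0.0018 -0.01  ]
0.02 [-0.0279  0.0051 -0.02  ]
0.03 [-0.0366  0.0121 -0.03  ]
0 [ 0.0002 -0.018  -0.0001]
0.01 [-0.0085 -0.0111 -0.0101]
0.02 [-0.0172 -0.0042 -0.02  ]
0.03 [-0.026   0.0027 -0.03  ]
```

The lid has caught the open-side rail and the tin has pivoted about 50° lid-up in the jaws. My channel centre was about 7 mm too far toward -y. I'll lift out, press the tin level on free worktop, and re-enter further toward +y.

Emit:
send_rows --series '[{"dx": 0, "dy": 0, "dz": -0.02, "yaw": 0, "grip": -0.5}, {"dx": 0, "dy": 0, "dz": -0.03, "yaw": 0, "grip": -0.5}, {"dx": 0, "dy": 0, "dz": -0.035, "yaw": 0, "grip": -0.5}, {"dx": 0, "dy": 0, "dz": -0.035, "yaw": 0, "grip": -0.5}, {"dx": -0.034, "dy": -0.014, "dz": 0, "yaw": 0, "grip": -0.5}, {"dx": -0.033, "dy": -0.014, "dz": 0, "yaw": 0, "grip": -0.5}, {"dx": -0.033, "dy": -0.015, "dz": 0, "yaw": 0, "grip": -0.5}, {"dx": -0.033, "dy": -0.015, "dz": 0, "yaw": 0, "grip": -0.5}]'

```text
time: 13.15
tool_pos: [0.5777, 0.0186, 0.2185]
ee_rot: [[0.104, 0.995, 0.001], [0.995, -0.104, -0.0], [-0.0, 0.001, -1.0]]
ft_force: [0.6, -1.0, -0.8]
width: 0.0435
```

```bash
python3 -c "
from h import *
to((.58,.02,.06),(.58,.02,.0225))
P=onz('top',(294,164),.022);print('purple',P)
a=capture('scene')[80:260,190:330,::-1]
cv2.imwrite('pics/s7.png',cv2.resize(a,None,fx=4,fy=3.3,interpolation=cv2.INTER_CUBIC))"
```

```text
t 13.15 tcp [0.5777 0.0186 0.2185] psi -5.99 q6 2.8 F [ 0.5868 -1.0433 -0.8029] w 0.0435
 to (0.58, 0.02, 0.06) tool d [0.0017 0.002  0.1585]
 to (0.58, 0.02, 0.0225) tool d [0.0017 0.002  0.196 ]
purple [ 0.6774 -0.0905  0.022 ]
```

View pics/s7.png

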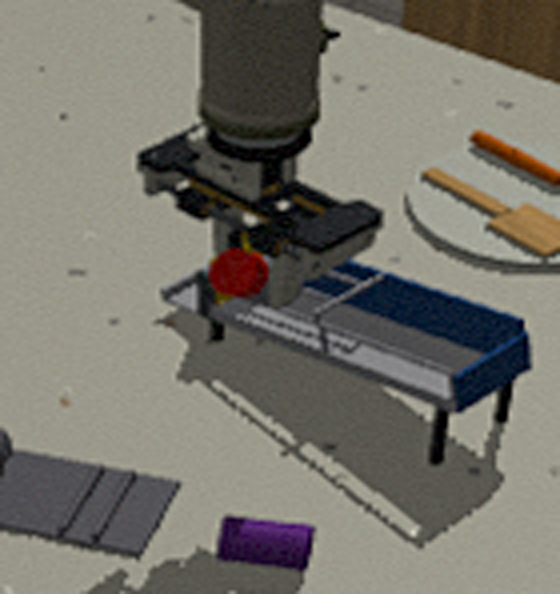

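The lid is still tilted up. I'll lower it onto the worktop to level it.

Emit:
send_rows --series '[{"dx": 0.001, "dy": 0.001, "dz": 0.04, "yaw": 0, "grip": -0.5}, {"dx": 0, "dy": 0, "dz": 0.04, "yaw": 0, "grip": -0.5}, {"dx": 0, "dy": 0, "dz": 0.04, "yaw": 0, "grip": -0.5}, {"dx": 0, "dy": 0, "dz": 0.04, "yaw": 0, "grip": -0.5}, {"dx": 0, "dy": 0, "dz": 0.01, "yaw": 0, "grip": -0.5}, {"dx": 0, "dy": 0, "dz": 0.005, "yaw": 0, "grip": -0.5}, {"dx": 0, "dy": 0, "dz": 0.005, "yaw": 0, "grip": -0.5}, {"dx": 0, "dy": 0, "dz": 0.005, "yaw": 0, "grip": -0.5}]'

```text
time: 14.0
tool_pos: [0.5814, 0.0204, 0.0355]
ee_rot: [[0.104, 0.995, 0.004], [0.995, -0.104, -0.0], [0.0, 0.004, -1.0]]
ft_force: [0.1, -0.2, -2.0]
width: 0.0437
```

Emit:
send_rows --series '[{"dx": 0, "dy": 0, "dz": 0.004, "yaw": 0, "grip": -0.5}, {"dx": 0, "dy": 0, "dz": 0.004, "yaw": 0, "grip": -0.5}, {"dx": 0, "dy": 0, "dz": 0.003, "yaw": 0, "grip": -0.5}, {"dx": 0, "dy": 0, "dz": 0, "yaw": 0, "grip": -0.5}]'

```text
time: 14.4
tool_pos: [0.5825, 0.0193, 0.0267]
ee_rot: [[0.105, 0.995, 0.006], [0.995, -0.105, -0.002], [-0.001, 0.007, -1.0]]
ft_force: [-5.3, -4.8, 19.4]
width: 0.0437
```

Emit:
send_rows --series '[{"dx": 0, "dy": 0, "dz": 0, "yaw": 0, "grip": 0.15}, {"dx": 0, "dy": 0, "dz": 0, "yaw": 0, "grip": 0.15}, {"dx": 0, "dy": 0, "dz": 0, "yaw": 0, "grip": 0.15}, {"dx": 0, "dy": 0, "dz": 0, "yaw": 0, "grip": 0.15}, {"dx": 0, "dy": 0, "dz": 0, "yaw": 0, "grip": 0.15}]'

```text
time: 14.9
tool_pos: [0.579, 0.0206, 0.0219]
ee_rot: [[0.104, 0.995, -0.0], [0.995, -0.104, 0.0], [0.0, -0.0, -1.0]]
ft_force: [0.4, 0.6, -0.3]
width: 0.0536
```

```bash
python3 -c "
from h import *
to((.58,.02,.0225));s=read_state()
im=capture('scene');b=[(c,st) for c,st in blobs(mask(im,(0,150,50),(6,255,255)),20) if c[1]>140 and c[0]<300];print(b)
for c,st in b:
  for h in(0,.005,.01):print(h,s['ee_rot'].T@(onz('scene',c,.022+h)-s['tool_pos']))
a=im[140:220,215:295,::-1]
b=capture('top')[130:210,230:310,::-1]
cv2.imwrite('pics/s8.png',cv2.resize(np.hstack([a,b]),None,fx=5,fy=5,interpolation=cv2.INTER_CUBIC))"
```

```text
t 14.9 tcp [0.579  0.0206 0.0219] psi -5.99 q6 3.0 F [ 0.4223  0.5821 -0.2899] w 0.0536
 to (0.58, 0.02, 0.0225) tool d [-0.0005  0.0011 -0.0006]
[(array([243. , 218.7]), array([238, 213,  12,  13,  91], dtype=int32))]
0 [-0.0547  0.0033 -0.0001]
0.005 [-0.058   0.0067 -0.0051]
0.01 [-0.0612  0.01   -0.0101]
```

View pics/s8.png

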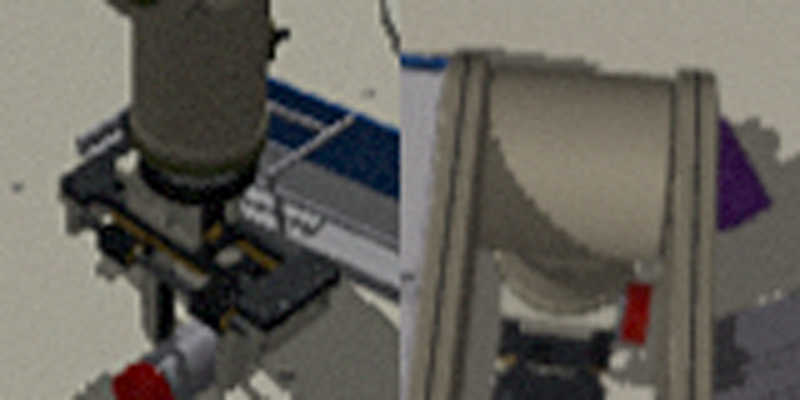

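The tin lies flat again but has slid along the jaws. I'll find its middle from the top view and regrasp.

```bash
python3 -c "
from h import *
s=read_state()
im=capture('top');b=[(c,st) for c,st in blobs(mask(im,(0,150,50),(6,255,255)),15) if 255<c[0]<300];print(b)
for c,st in b: print(onz('top',c,.042),s['ee_rot'].T@(onz('top',c,.042)-s['tool_pos']))
"
```

```text
[(array([277.2, 192.2]), array([275, 187,   5,  12,  45], dtype=int32))]
[ 0.57143795 -0.03156445  0.042     ] [-0.05265289 -0.00212626 -0.020058  ]
```

Emit:
send_rows --series '[{"dx": -0.012, "dy": 0, "dz": 0, "yaw": 0, "grip": 0.15}, {"dx": -0.012, "dy": 0, "dz": 0, "yaw": 0, "grip": 0.15}, {"dx": 0, "dy": 0, "dz": 0, "yaw": 0, "grip": -0.5}, {"dx": 0, "dy": 0, "dz": 0, "yaw": 0, "grip": -0.5}, {"dx": 0, "dy": 0, "dz": 0, "yaw": 0, "grip": -0.5}, {"dx": 0, "dy": 0, "dz": 0, "yaw": 0, "grip": -0.5}]' --newtons 40

```text
time: 15.65
tool_pos: [0.5767, -0.0033, 0.0222]
ee_rot: [[0.104, 0.995, 0.0], [0.995, -0.104, -0.0], [-0.0, 0.0, -1.0]]
ft_force: [0.1, -1.0, -0.1]
width: 0.0432
```

```bash
python3 -c "
from h import *
np.set_printoptions(precision=4,suppress=True)
to((.648,.155,.2))
T=lambda x,y:(195+x/4.4-.4,130+y/4.4-.4); S=lambda x,y:(265+x/10-.45,150+y/10-.45)
print('rail post,end',onz('scene',S(60,270),.0995),onz('scene',S(365,435),.1265))
print('bar scene',onz('scene',S(170,157),.1125),onz('scene',S(40,262),.1125))
print('bar top',onz('top',T(55,247),.1125),onz('top',T(178,243),.1125))
print('tri +y,-y',tri(T(55,247),S(170,157)),tri(T(178,243),S(40,262)))
print('wall inner top at far/mid',onz('top',T(90,55),.141),onz('top',T(68,240),.1125+.003))
print('low tray corners',onz('top',T(30,503),.028),onz('top',T(152,515),.028))
print('wall+bar tops; floor right edge', [onz('top',T(x,y),z) for x,y,z in((200,60,.085),(180,240,.058))])
"
```

```text
t 15.65 tcp [ 0.5767 -0.0033  0.0222] psi -6.0 q6 0.6 F [ 0.1386 -0.958  -0.1132] w 0.0432
 to (0.648, 0.155, 0.2) tool d [ 0.1649  0.0544 -0.1778]
rail post,end [0.5715 0.118  0.0995] [0.7109 0.0924 0.1265]
bar scene [0.574  0.176  0.1125] [0.5723 0.1051 0.1125]
bar top [0.5737 0.198  0.1125] [0.5788 0.1084 0.1125]
tri +y,-y (array([0.5706, 0.1941, 0.1011]), np.float64(0.015077612224130432)) (array([0.5758, 0.1058, 0.115 ]), np.float64(0.0067584032047454555))
wall inner top at far/mid [0.711  0.1753 0.141 ] [0.5785 0.1884 0.1155]
low tray corners [0.3918 0.2194 0.028 ] [0.3848 0.1262 0.028 ]
wall+bar tops; floor right edge [array([0.7279, 0.098 , 0.085 ]), array([0.5927, 0.1102, 0.058 ])]
```

Emit:
send_rows --series '[{"dx": 0, "dy": 0, "dz": -0.04, "yaw": 0, "grip": -0.5}, {"dx": 0, "dy": 0, "dz": -0.04, "yaw": 0, "grip": -0.5}, {"dx": 0, "dy": 0, "dz": -0.04, "yaw": 0, "grip": -0.5}, {"dx": 0, "dy": 0, "dz": -0.04, "yaw": 0, "grip": -0.5}, {"dx": 0.031, "dy": 0.011, "dz": 0, "yaw": 0, "grip": -0.5}, {"dx": 0.031, "dy": 0.011, "dz": 0, "yaw": 0, "grip": -0.5}, {"dx": 0.031, "dy": 0.011, "dz": 0, "yaw": 0, "grip": -0.5}, {"dx": 0.031, "dy": 0.011, "dz": 0, "yaw": 0, "grip": -0.5}]'

```text
time: 16.45
tool_pos: [0.6335, 0.1169, 0.1819]
ee_rot: [[0.104, 0.995, -0.0], [0.995, -0.104, 0.0], [0.0, -0.0, -1.0]]
ft_force: [-0.1, 0.3, -1.8]
width: 0.0431
```

Emit:
send_rows --series '[{"dx": 0.0325, "dy": 0.0114, "dz": 0, "yaw": 0, "grip": -0.5}, {"dx": 0, "dy": 0, "dz": 0, "yaw": 0, "grip": -0.5}, {"dx": 0, "dy": 0, "dz": 0, "yaw": 0, "grip": -0.5}, {"dx": 0, "dy": 0, "dz": 0, "yaw": 0, "grip": -0.5}]'

```text
time: 16.85
tool_pos: [0.6477, 0.146, 0.1817]
ee_rot: [[0.105, 0.995, -0.001], [0.995, -0.105, -0.0], [-0.001, -0.001, -1.0]]
ft_force: [0.1, -0.1, -1.7]
width: 0.0432
```

```bash
cat >> h.py <<'E'
def lid(lo,hi):
    s=read_state();p=s["tool_pos"]
    b=[(c,t) for c,t in blobs(mask(capture("scene"),lo,hi),20) if abs(c-proj("scene",p)).max()<25]
    for c,t in b:
        print("lid",c,t[2:])
        for h in(-.01,0,.01,.02):print(h,s["ee_rot"].T@(onz("scene",c,p[2]+h)-p))
E
python3 -c "
from h import *
to((.648,.1465,.0935));lid((0,150,50),(6,255,255))"
```

```text
t 16.85 tcp [0.6477 0.146  0.1817] psi -6.0 q6 14.3 F [ 0.0724 -0.0514 -1.7472] w 0.0432
 to (0.648, 0.1465, 0.0935) tool d [0.0006 0.0004 0.0882]
lid [289.8 167.3] [ 13  13 101]
-0.01 [-0.0198 -0.0066  0.01  ]
0 [-0.0289  0.0006  0.    ]
0.01 [-0.038   0.0078 -0.01  ]
0.02 [-0.0472  0.0151 -0.02  ]
```

The tin is level and centred in the grip. Descending in stages.

Emit:
send_rows --series '[{"dx": 0.001, "dy": 0, "dz": 0.02, "yaw": 0, "grip": -0.5}, {"dx": 0, "dy": 0, "dz": 0.02, "yaw": 0, "grip": -0.5}, {"dx": 0, "dy": 0, "dz": 0.015, "yaw": 0, "grip": -0.5}, {"dx": 0, "dy": 0, "dz": 0.01, "yaw": 0, "grip": -0.5}, {"dx": 0, "dy": 0, "dz": 0.01, "yaw": 0, "grip": -0.5}, {"dx": 0, "dy": 0, "dz": 0, "yaw": 0, "grip": -0.5}, {"dx": 0, "dy": 0, "dz": 0, "yaw": 0, "grip": -0.5}]'

```text
time: 17.6
tool_pos: [0.6484, 0.1474, 0.1075]
ee_rot: [[0.105, 0.995, 0.0], [0.995, -0.105, 0.0], [0.0, 0.0, -1.0]]
ft_force: [0.3, 0.2, -0.2]
width: 0.0432
```

```bash
python3 -c "
from h import *
to((.648,.1465,.0935));lid((0,150,50),(6,255,255))"
```

```text
t 17.6 tcp [0.6484 0.1474 0.1075] psi -6.0 q6 14.4 F [ 0.3112  0.1651 -0.2358] w 0.0432
 to (0.648, 0.1465, 0.0935) tool d [-0.001  -0.0003  0.014 ]
lid [289.6 182.3] [13 10 60]
-0.01 [-0.0114 -0.0108  0.01  ]
0 [-0.02  -0.004 -0.   ]
0.01 [-0.0286  0.0028 -0.01  ]
0.02 [-0.0372  0.0096 -0.02  ]
```

Emit:
send_rows --series '[{"dx": 0, "dy": 0, "dz": 0.006, "yaw": 0, "grip": -0.5}, {"dx": 0, "dy": 0, "dz": 0.004, "yaw": 0, "grip": -0.5}, {"dx": 0, "dy": 0, "dz": 0, "yaw": 0, "grip": -0.5}]'

```text
time: 17.95
tool_pos: [0.6477, 0.1475, 0.0962]
ee_rot: [[0.104, 0.995, -0.001], [0.995, -0.104, -0.0], [-0.0, -0.001, -1.0]]
ft_force: [-0.6, 1.1, -1.9]
width: 0.0435
```

Emit:
send_rows --series '[{"dx": 0, "dy": 0, "dz": 0.002, "yaw": 0, "grip": -0.5}, {"dx": 0, "dy": 0, "dz": 0, "yaw": 0, "grip": -0.5}]'

```text
time: 18.15
tool_pos: [0.6481, 0.1475, 0.0949]
ee_rot: [[0.104, 0.995, -0.0], [0.995, -0.104, -0.0], [-0.0, -0.0, -1.0]]
ft_force: [-0.6, 0.6, -1.6]
width: 0.0431
```

Emit:
send_rows --series '[{"dx": 0, "dy": 0, "dz": 0, "yaw": 0, "grip": 0.15}, {"dx": 0, "dy": 0, "dz": 0, "yaw": 0, "grip": 0.15}, {"dx": 0, "dy": 0, "dz": 0, "yaw": 0, "grip": 0.15}, {"dx": 0, "dy": 0, "dz": 0, "yaw": 0, "grip": 0.15}, {"dx": 0, "dy": 0, "dz": -0.015, "yaw": 0, "grip": 0.15}, {"dx": 0, "dy": 0, "dz": -0.015, "yaw": 0, "grip": 0.15}, {"dx": 0, "dy": 0, "dz": -0.025, "yaw": 0, "grip": 0.15}, {"dx": 0, "dy": 0, "dz": -0.04, "yaw": 0, "grip": 0.15}]'

```text
time: 18.95
tool_pos: [0.647, 0.1473, 0.1901]
ee_rot: [[0.104, 0.995, -0.003], [0.995, -0.104, -0.0], [-0.001, -0.003, -1.0]]
ft_force: [0.3, -0.1, 0.1]
width: 0.0534
```

```bash
python3 -c "
from h import *
to((.4286,-.166,.19))
im=capture('scene')
print([(c,t) for c,t in blobs(mask(im,(0,150,50),(6,255,255)),8) if 230<c[0]<320 and 140<c[1]<220])
ex=np.array([.9945,-.1045]);ey=np.array([.1045,.9945]);o=np.array([.648,.1465])-.079*ex
for n,x,z in(('rest1',-.108,.057),('rest2',-.065,.065)):print(n,'lid',proj('scene',(*(o+x*ex-.035*ey),z)),'mid',proj('scene',(*(o+x*ex),z)))
"
```

```text
t 18.95 tcp [0.647  0.1473 0.1901] psi -6.0 q6 14.4 F [ 0.3227 -0.0607  0.107 ] w 0.0534
 to (0.4286, -0.166, 0.19) tool d [-0.3344 -0.1845  0.0009]
[(array([274.2, 177. ]), array([271, 175,   8,   6,  23], dtype=int32)), (array([268.1, 180.7]), array([267, 179,   3,   5,  11], dtype=int32)), (array([274.9, 183.8]), array([273, 183,   5,   3,   9], dtype=int32))]
rest1 lid [246.8738 170.002 ] mid [253.8163 165.4724]
rest2 lid [255.5992 174.0664] mid [262.5562 169.4235]
```

The red tin is rolling down. Moving to the green tin.

Emit:
send_rows --series '[{"dx": 0, "dy": 0, "dz": -0.01, "yaw": -6.8, "grip": 0.5}, {"dx": 0, "dy": 0, "dz": 0, "yaw": -6.8, "grip": 0.5}, {"dx": 0, "dy": 0, "dz": 0, "yaw": -6.8, "grip": 0.5}, {"dx": 0, "dy": 0, "dz": 0, "yaw": -6.8, "grip": 0.5}, {"dx": 0, "dy": 0, "dz": 0, "yaw": 0, "grip": 0.5}, {"dx": -0.0212, "dy": -0.0318, "dz": 0, "yaw": 0, "grip": 0.5}, {"dx": -0.0212, "dy": -0.0318, "dz": 0, "yaw": 0, "grip": 0.5}, {"dx": -0.0212, "dy": -0.0318, "dz": 0, "yaw": 0, "grip": 0.5}]'

```text
time: 19.8
tool_pos: [0.5819, 0.053, 0.2012]
ee_rot: [[-0.359, 0.933, 0.001], [0.933, 0.359, -0.0], [-0.001, 0.001, -1.0]]
ft_force: [-0.3, -0.9, 1.2]
width: 0.0699
```

Emit:
send_rows --series '[{"dx": -0.0212, "dy": -0.0318, "dz": 0, "yaw": 0, "grip": 0.5}, {"dx": -0.0212, "dy": -0.0318, "dz": 0, "yaw": 0, "grip": 0.5}, {"dx": -0.0212, "dy": -0.0318, "dz": 0, "yaw": 0, "grip": 0.5}, {"dx": -0.0212, "dy": -0.0318, "dz": 0, "yaw": 0, "grip": 0.5}, {"dx": -0.0212, "dy": -0.0318, "dz": 0, "yaw": 0, "grip": 0.5}, {"dx": -0.0212, "dy": -0.0318, "dz": 0, "yaw": 0, "grip": 0.5}, {"dx": -0.0212, "dy": -0.0318, "dz": 0, "yaw": 0, "grip": 0.5}, {"dx": 0, "dy": 0, "dz": 0, "yaw": 0, "grip": 0.5}]'

```text
time: 20.6
tool_pos: [0.4269, -0.1684, 0.2015]
ee_rot: [[-0.354, 0.935, 0.001], [0.935, 0.354, -0.002], [-0.003, 0.0, -1.0]]
ft_force: [0.5, 0.3, -0.1]
width: 0.0697
```

```bash
python3 -c "
from h import *
to((.4283,-.1656,.03))
im=capture('scene')
print([(c,t) for c,t in blobs(mask(im,(0,150,50),(6,255,255)),8) if 230<c[0]<320 and 140<c[1]<220])
print([(c,t) for c,t in blobs(mask(im,(45,120,40),(85,255,255)),20) if c[0]<230])
cv2.imwrite('pics/s9.png',cv2.resize(im[130:250,160:330,::-1],None,fx=4.5,fy=4.5,interpolation=cv2.INTER_CUBIC))
"
```

```text
t 20.6 tcp [ 0.4269 -0.1684  0.2015] psi 20.76 q6 -48.6 F [ 0.493   0.3171 -0.1184] w 0.0697
 to (0.4283, -0.1656, 0.03) tool d [0.0026 0.0022 0.1715]
[(array([250.4, 166.6]), array([246, 164,   9,   6,  21], dtype=int32)), (array([248.4, 171.7]), array([244, 168,  11,   8,  36], dtype=int32))]
[(array([179.5, 223.6]), array([173, 219,  13,  12,  83], dtype=int32))]
```

View pics/s9.png

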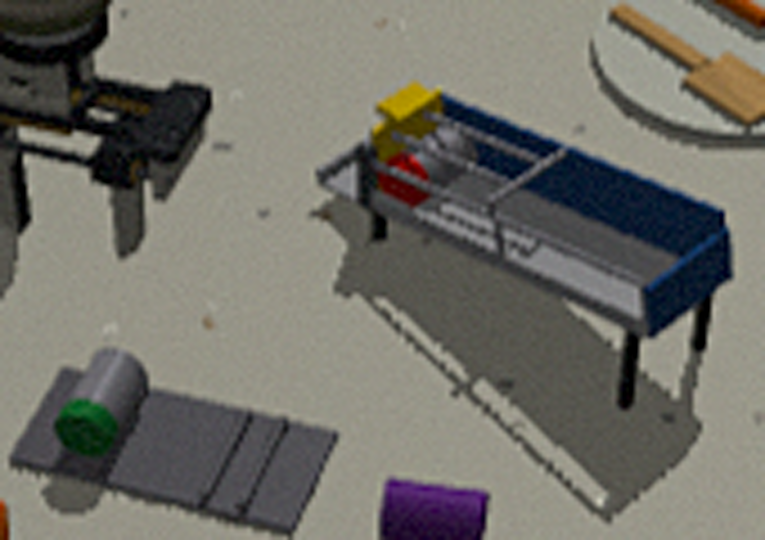

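The red tin rests against the gate with its lid on the open side (crop (403,178)). Now picking the green tin.

Emit:
send_rows --series '[{"dx": 0.001, "dy": 0.001, "dz": 0.04, "yaw": -0.4, "grip": 0.5}, {"dx": 0, "dy": 0, "dz": 0.04, "yaw": 0, "grip": 0.5}, {"dx": 0, "dy": 0, "dz": 0.04, "yaw": 0, "grip": 0.5}, {"dx": 0, "dy": 0, "dz": 0.03, "yaw": 0, "grip": 0.5}, {"dx": 0, "dy": 0, "dz": 0.015, "yaw": 0, "grip": 0.5}, {"dx": 0, "dy": 0, "dz": 0.006, "yaw": 0, "grip": 0.5}, {"dx": 0, "dy": 0, "dz": 0, "yaw": 0, "grip": 0.5}, {"dx": 0, "dy": 0, "dz": 0, "yaw": 0, "grip": 0.5}]'

```text
time: 21.45
tool_pos: [0.4303, -0.164, 0.0305]
ee_rot: [[-0.368, 0.93, 0.002], [0.93, 0.368, -0.001], [-0.001, 0.001, -1.0]]
ft_force: [0.6, 0.3, 0.7]
width: 0.07
```

```bash
python3 -c "
from h import *
to((.4283,-.1656,.03));lid((45,120,40),(85,255,255))"
```

```text
t 21.45 tcp [ 0.4303 -0.164   0.0305] psi 21.59 q6 -48.8 F [0.5778 0.2724 0.7059] w 0.07
 to (0.4283, -0.1656, 0.03) tool d [-0.0008 -0.0024  0.0005]
lid [179.1 223.8] [14 12 86]
-0.01 [-0.0161 -0.0072  0.01  ]
0 [-0.0243 -0.0027  0.    ]
0.01 [-0.0325  0.0018 -0.01  ]
0.02 [-0.0408  0.0063 -0.0199]
```

Emit:
send_rows --series '[{"dx": 0.003, "dy": -0.002, "dz": 0, "yaw": 0, "grip": 0.5}, {"dx": 0, "dy": 0, "dz": 0, "yaw": 0, "grip": -0.5}, {"dx": 0, "dy": 0, "dz": 0, "yaw": 0, "grip": -0.5}, {"dx": 0, "dy": 0, "dz": 0, "yaw": 0, "grip": -0.5}, {"dx": 0, "dy": 0, "dz": 0, "yaw": 0, "grip": -0.5}, {"dx": 0, "dy": 0, "dz": 0, "yaw": 0, "grip": -0.5}]' --newtons 40

```text
time: 22.1
tool_pos: [0.4276, -0.1618, 0.03]
ee_rot: [[-0.368, 0.93, 0.003], [0.93, 0.368, -0.0], [-0.001, 0.003, -1.0]]
ft_force: [4.8, 2.4, 2.1]
width: 0.0435
```

Emit:
send_rows --series '[{"dx": 0, "dy": 0, "dz": -0.015, "yaw": 0, "grip": -0.5}, {"dx": 0, "dy": 0, "dz": -0.035, "yaw": 0, "grip": -0.5}, {"dx": 0, "dy": 0, "dz": -0.04, "yaw": 0, "grip": -0.5}, {"dx": 0, "dy": 0, "dz": -0.04, "yaw": 0, "grip": -0.5}, {"dx": 0, "dy": 0, "dz": -0.03, "yaw": 0, "grip": -0.5}, {"dx": 0, "dy": 0, "dz": 0, "yaw": 7, "grip": -0.5}, {"dx": 0, "dy": 0, "dz": 0, "yaw": 7, "grip": -0.5}, {"dx": 0, "dy": 0, "dz": 0, "yaw": 7, "grip": -0.5}]'

```text
time: 22.9
tool_pos: [0.4259, -0.1619, 0.1891]
ee_rot: [[-0.005, 1.0, -0.0], [1.0, 0.005, -0.0], [-0.0, -0.0, -1.0]]
ft_force: [0.7, 0.2, -2.2]
width: 0.0433
```

Emit:
send_rows --series '[{"dx": 0, "dy": 0, "dz": 0, "yaw": 6.6, "grip": -0.5}, {"dx": 0, "dy": 0, "dz": 0, "yaw": 0, "grip": -0.5}, {"dx": 0, "dy": 0, "dz": 0, "yaw": 0, "grip": -0.5}]'

```text
time: 23.2
tool_pos: [0.4258, -0.1618, 0.1888]
ee_rot: [[0.101, 0.995, -0.001], [0.995, -0.101, 0.0], [0.0, -0.001, -1.0]]
ft_force: [0.5, 0.8, -0.6]
width: 0.0429
```

```bash
python3 -c "
from h import *
to((.648,.1465,.18));lid((45,120,40),(85,255,255))"
```

```text
t 23.2 tcp [ 0.4258 -0.1618  0.1888] psi -5.81 q6 -21.4 F [ 0.529   0.7588 -0.5639] w 0.0429
 to (0.648, 0.1465, 0.18) tool d [0.3292 0.1899 0.0088]
lid [169.2 185.1] [12 13 77]
-0.01 [-0.0216 -0.0166  0.01  ]
0 [-0.0276 -0.0074  0.    ]
0.01 [-0.0337  0.0018 -0.01  ]
0.02 [-0.0397  0.011  -0.02  ]
```

Emit:
send_rows --series '[{"dx": 0.033, "dy": 0.019, "dz": 0, "yaw": 0, "grip": -0.5}, {"dx": 0.033, "dy": 0.019, "dz": 0, "yaw": 0, "grip": -0.5}, {"dx": 0.033, "dy": 0.019, "dz": 0, "yaw": 0, "grip": -0.5}, {"dx": 0.033, "dy": 0.019, "dz": 0, "yaw": 0, "grip": -0.5}, {"dx": 0.033, "dy": 0.019, "dz": 0, "yaw": 0, "grip": -0.5}, {"dx": 0.033, "dy": 0.019, "dz": 0, "yaw": 0, "grip": -0.5}, {"dx": 0.033, "dy": 0.019, "dz": 0, "yaw": 0, "grip": -0.5}, {"dx": 0.033, "dy": 0.019, "dz": 0, "yaw": 0, "grip": -0.5}]'

```text
time: 24.05
tool_pos: [0.6055, 0.0863, 0.1888]
ee_rot: [[0.102, 0.995, -0.0], [0.995, -0.102, -0.0], [-0.0, -0.0, -1.0]]
ft_force: [-0.6, -0.7, -1.7]
width: 0.0434
```

Emit:
send_rows --series '[{"dx": 0.033, "dy": 0.019, "dz": 0, "yaw": 0, "grip": -0.5}, {"dx": 0.033, "dy": 0.019, "dz": 0.007, "yaw": 0, "grip": -0.5}, {"dx": 0, "dy": 0, "dz": 0, "yaw": 0.2, "grip": -0.5}, {"dx": 0, "dy": 0, "dz": 0, "yaw": 0, "grip": -0.5}, {"dx": 0, "dy": 0, "dz": 0, "yaw": 0, "grip": -0.5}]'

```text
time: 24.55
tool_pos: [0.6492, 0.1459, 0.1821]
ee_rot: [[0.107, 0.994, -0.0], [0.994, -0.107, -0.0], [-0.0, -0.0, -1.0]]
ft_force: [1.2, -0.0, -2.1]
width: 0.0433
```

```bash
python3 -c "
from h import *
to((.648,.147,.1075),(.648,.147,.095));lid((45,120,40),(85,255,255))
s=read_state()"
```

```text
t 24.55 tcp [0.6492 0.1459 0.1821] psi -6.15 q6 14.4 F [ 1.24   -0.0044 -2.0648] w 0.0433
 to (0.648, 0.147, 0.1075) tool d [ 0.001  -0.0013  0.0746]
 to (0.648, 0.147, 0.095) tool d [ 0.001  -0.0013  0.0871]
lid [288.9 167.1] [ 13  14 114]
-0.01 [-0.0215 -0.0106  0.01  ]
0 [-0.0306 -0.0033  0.    ]
0.01 [-0.0397  0.004  -0.01  ]
0.02 [-0.0488  0.0113 -0.02  ]
```

The green tin sits about 5 mm toward its lid and slightly tilted in the grip. I'll use the same worktop reset that worked for red.

Emit:
send_rows --series '[{"dx": -0.033, "dy": -0.014, "dz": 0, "yaw": 0, "grip": -0.5}, {"dx": -0.033, "dy": -0.014, "dz": 0, "yaw": 0, "grip": -0.5}, {"dx": -0.033, "dy": -0.014, "dz": 0, "yaw": 0, "grip": -0.5}, {"dx": -0.033, "dy": -0.013, "dz": 0, "yaw": 0, "grip": -0.5}, {"dx": 0, "dy": 0, "dz": 0.04, "yaw": 0, "grip": -0.5}, {"dx": 0, "dy": 0, "dz": 0.04, "yaw": 0, "grip": -0.5}, {"dx": 0, "dy": 0, "dz": 0.04, "yaw": 0, "grip": -0.5}, {"dx": 0, "dy": 0, "dz": 0.024, "yaw": 0, "grip": -0.5}]'

```text
time: 25.4
tool_pos: [0.5783, 0.0201, 0.0356]
ee_rot: [[0.109, 0.994, -0.003], [0.994, -0.109, 0.0], [-0.0, -0.003, -1.0]]
ft_force: [-0.7, 0.9, -0.3]
width: 0.0434
```

Emit:
send_rows --series '[{"dx": 0, "dy": 0, "dz": 0.007, "yaw": 0, "grip": -0.5}, {"dx": 0, "dy": 0, "dz": 0.004, "yaw": 0, "grip": -0.5}, {"dx": 0, "dy": 0, "dz": 0.004, "yaw": 0, "grip": -0.5}, {"dx": 0, "dy": 0, "dz": 0, "yaw": 0, "grip": 0.15}, {"dx": 0, "dy": 0, "dz": 0, "yaw": 0, "grip": 0.15}, {"dx": 0, "dy": 0, "dz": 0, "yaw": 0, "grip": 0.15}, {"dx": 0, "dy": 0, "dz": 0, "yaw": 0, "grip": 0.15}, {"dx": 0, "dy": 0, "dz": 0, "yaw": 0, "grip": 0.15}]'

```text
time: 26.2
tool_pos: [0.5808, 0.0213, 0.0235]
ee_rot: [[0.108, 0.994, 0.001], [0.994, -0.108, -0.0], [0.0, 0.001, -1.0]]
ft_force: [-0.2, -0.0, 0.6]
width: 0.0531
```

```bash
python3 -c "
from h import *
to((.58,.02,.0225));lid((45,120,40),(85,255,255));s=read_state()
for c,st in blobs(mask(capture('top'),(45,120,40),(85,255,255)),15): print(c,st[2:],s['ee_rot'].T@(onz('top',c,.042)-s['tool_pos']))"
```

```text
t 26.2 tcp [0.5808 0.0213 0.0235] psi -6.19 q6 3.2 F [-0.1817 -0.0323  0.5902] w 0.0531
 to (0.58, 0.02, 0.0225) tool d [-0.0014 -0.0007  0.001 ]
lid [247.9 214.9] [11 13 88]
-0.01 [-0.0262 -0.0049  0.01  ]
0 [-0.0329  0.0019 -0.    ]
0.01 [-0.0397  0.0086 -0.01  ]
0.02 [-0.0464  0.0154 -0.02  ]
```

Emit:
send_rows --series '[{"dx": -0.003, "dy": 0, "dz": 0.001, "yaw": 0, "grip": 0.15}, {"dx": 0, "dy": 0, "dz": 0, "yaw": 0, "grip": -0.5}, {"dx": 0, "dy": 0, "dz": 0, "yaw": 0, "grip": -0.5}, {"dx": 0, "dy": 0, "dz": 0, "yaw": 0, "grip": -0.5}, {"dx": 0, "dy": 0, "dz": 0, "yaw": 0, "grip": -0.5}, {"dx": 0, "dy": 0, "dz": -0.03, "yaw": 0, "grip": -0.5}, {"dx": 0, "dy": 0, "dz": -0.04, "yaw": 0, "grip": -0.5}, {"dx": 0, "dy": 0, "dz": -0.045, "yaw": 0, "grip": -0.5}]'

```text
time: 27.1
tool_pos: [0.5787, 0.0184, 0.1367]
ee_rot: [[0.108, 0.994, -0.004], [0.994, -0.108, 0.0], [-0.0, -0.004, -1.0]]
ft_force: [1.0, 0.1, -1.3]
width: 0.0431
```

Emit:
send_rows --series '[{"dx": 0, "dy": 0, "dz": -0.045, "yaw": 0, "grip": -0.5}, {"dx": 0.033, "dy": 0.014, "dz": 0, "yaw": 0, "grip": -0.5}, {"dx": 0.034, "dy": 0.013, "dz": 0, "yaw": 0, "grip": -0.5}, {"dx": 0.034, "dy": 0.013, "dz": 0, "yaw": 0, "grip": -0.5}, {"dx": 0.034, "dy": 0.013, "dz": 0, "yaw": 0, "grip": -0.5}, {"dx": 0, "dy": 0, "dz": 0, "yaw": 0, "grip": -0.5}, {"dx": 0, "dy": 0, "dz": 0, "yaw": 0, "grip": -0.5}, {"dx": 0, "dy": 0, "dz": 0, "yaw": 0, "grip": -0.5}]'

```text
time: 27.9
tool_pos: [0.6471, 0.1461, 0.1817]
ee_rot: [[0.108, 0.994, -0.001], [0.994, -0.108, -0.0], [-0.001, -0.001, -1.0]]
ft_force: [-0.6, -0.1, -1.6]
width: 0.0434
```

```bash
python3 -c "
from h import *
to((.648,.1474,.1075),(.648,.1474,.095));lid((45,120,40),(85,255,255))
print([(c,t) for c,t in blobs(mask(capture('scene'),(0,150,50),(6,255,255)),8) if 230<c[0]<320 and 140<c[1]<220])"
```

```text
t 27.9 tcp [0.6471 0.1461 0.1817] psi -6.21 q6 14.5 F [-0.6298 -0.1047 -1.6459] w 0.0434
 to (0.648, 0.1474, 0.1075) tool d [0.0015 0.0008 0.0742]
 to (0.648, 0.1474, 0.095) tool d [0.0015 0.0009 0.0867]
lid [289.1 167.1] [ 13  15 119]
-0.01 [-0.0207 -0.0082  0.01  ]
0 [-0.0298 -0.0009  0.    ]
0.01 [-0.0389  0.0064 -0.01  ]
0.02 [-0.048   0.0137 -0.02  ]
[(array([250.5, 166.4]), array([247, 164,   8,   6,  19], dtype=int32)), (array([248.5, 171.7]), array([244, 169,  11,   7,  30], dtype=int32))]
```

Emit:
send_rows --series '[{"dx": 0.002, "dy": 0.001, "dz": 0.02, "yaw": 0, "grip": -0.5}, {"dx": 0, "dy": 0, "dz": 0.02, "yaw": 0, "grip": -0.5}, {"dx": 0, "dy": 0, "dz": 0.015, "yaw": 0, "grip": -0.5}, {"dx": 0, "dy": 0, "dz": 0.01, "yaw": 0, "grip": -0.5}, {"dx": 0, "dy": 0, "dz": 0.01, "yaw": 0, "grip": -0.5}, {"dx": 0, "dy": 0, "dz": 0, "yaw": 0, "grip": -0.5}, {"dx": 0, "dy": 0, "dz": 0, "yaw": 0, "grip": -0.5}]'

```text
time: 28.7
tool_pos: [0.6489, 0.1486, 0.1075]
ee_rot: [[0.108, 0.994, 0.0], [0.994, -0.108, 0.0], [0.0, 0.0, -1.0]]
ft_force: [-0.4, -0.5, -0.8]
width: 0.043
```

Emit:
send_rows --series '[{"dx": 0, "dy": 0, "dz": 0.006, "yaw": 0, "grip": -0.5}, {"dx": 0, "dy": 0, "dz": 0.004, "yaw": 0, "grip": -0.5}, {"dx": 0, "dy": 0, "dz": 0.002, "yaw": 0, "grip": -0.5}, {"dx": 0, "dy": 0, "dz": 0, "yaw": 0, "grip": -0.5}]'

```text
time: 29.1
tool_pos: [0.6484, 0.1486, 0.0946]
ee_rot: [[0.108, 0.994, -0.001], [0.994, -0.108, -0.0], [-0.0, -0.001, -1.0]]
ft_force: [-0.2, -0.4, -2.1]
width: 0.043
```

No contact on the way down. Releasing and lifting.

Emit:
send_rows --series '[{"dx": 0, "dy": 0, "dz": 0, "yaw": 0, "grip": 0.15}, {"dx": 0, "dy": 0, "dz": 0, "yaw": 0, "grip": 0.15}, {"dx": 0, "dy": 0, "dz": 0, "yaw": 0, "grip": 0.15}, {"dx": 0, "dy": 0, "dz": 0, "yaw": 0, "grip": 0.15}, {"dx": 0, "dy": 0, "dz": -0.015, "yaw": 0, "grip": 0.15}, {"dx": 0, "dy": 0, "dz": -0.015, "yaw": 0, "grip": 0.15}, {"dx": 0, "dy": 0, "dz": -0.025, "yaw": 0, "grip": 0.15}, {"dx": 0, "dy": 0, "dz": -0.04, "yaw": 0, "grip": 0.15}]'

```text
time: 29.9
tool_pos: [0.6475, 0.1484, 0.1901]
ee_rot: [[0.108, 0.994, -0.003], [0.994, -0.108, -0.0], [-0.001, -0.003, -1.0]]
ft_force: [0.1, 1.1, -0.1]
width: 0.0535
```

Emit:
send_rows --series '[{"dx": -0.03, "dy": 0, "dz": -0.03, "yaw": 0, "grip": 0.15}, {"dx": -0.04, "dy": 0, "dz": 0, "yaw": 0, "grip": 0.15}, {"dx": -0.04, "dy": 0, "dz": 0, "yaw": 0, "grip": 0.15}, {"dx": -0.04, "dy": 0, "dz": 0, "yaw": 0, "grip": 0.15}, {"dx": -0.04, "dy": 0, "dz": 0, "yaw": 0, "grip": 0.15}, {"dx": 0, "dy": 0, "dz": 0, "yaw": 0, "grip": 0.15}, {"dx": 0, "dy": 0, "dz": 0, "yaw": 0, "grip": 0.15}, {"dx": 0, "dy": 0, "dz": 0, "yaw": 0, "grip": 0.15}]'

```text
time: 30.7
tool_pos: [0.6287, -0.0395, 0.2214]
ee_rot: [[0.107, 0.994, 0.002], [0.994, -0.107, 0.0], [0.0, 0.002, -1.0]]
ft_force: [0.7, 1.0, 0.4]
width: 0.0533
```

Emit:
send_rows --series '[{"dx": -0.04, "dy": 0, "dz": 0, "yaw": 0, "grip": 0.15}, {"dx": -0.04, "dy": 0, "dz": 0, "yaw": 0, "grip": 0.15}, {"dx": 0, "dy": 0, "dz": 0, "yaw": 0, "grip": 0.15}, {"dx": 0, "dy": 0, "dz": 0, "yaw": 0, "grip": 0.15}, {"dx": 0, "dy": 0, "dz": 0, "yaw": 0, "grip": 0.15}]'

```text
time: 31.2
tool_pos: [0.6199, -0.1181, 0.2203]
ee_rot: [[0.106, 0.994, 0.0], [0.994, -0.106, 0.001], [0.001, 0.0, -1.0]]
ft_force: [0.3, -0.0, 0.7]
width: 0.0535
```

```bash
python3 -c "
from h import *
to()
for k in range(2):
  im=capture('scene')
  for n,lo,hi in(('red',(0,150,50),(6,255,255)),('grn',(45,120,40),(85,255,255)),('yel',(22,150,90),(32,255,255))):
    print(n,[(c,t.tolist()) for c,t in blobs(mask(im,lo,hi),8) if 230<c[0]<320 and 130<c[1]<220])
ex=np.array([.9945,-.1045]);ey=np.array([.1045,.9945]);o=np.array([.648,.147])-.079*ex
for n,x,z in(('rest1',-.108,.057),('rest2',-.065,.065)):print(n,'lid',proj('scene',(*(o+x*ex-.035*ey),z)))
t=capture('top')
for n,lo,hi in(('red',(0,150,50),(6,255,255)),('grn',(45,120,40),(85,255,255))):print('top',n,[(c,s[2:]) for c,s in blobs(mask(t,lo,hi),6)])
a=im[130:230,220:330,::-1];b=t[130:230,180:290,::-1]
cv2.imwrite('pics/f.png',cv2.resize(np.hstack([a,b]),None,fx=3.5,fy=5,interpolation=cv2.INTER_CUBIC))"
```

```text
t 31.2 tcp [ 0.6199 -0.1181  0.2203] psi -6.11 q6 -9.4 F [ 0.2926 -0.0329  0.6873] w 0.0535
red [(array([251. , 165.8]), [249, 164, 6, 5, 9])]
grn [(array([257.6, 169.1]), [255, 168, 7, 3, 14])]
yel [(array([251.2, 152. ]), [247, 148, 11, 9, 49])]
red [(array([251.3, 165.7]), [249, 164, 6, 5, 10])]
grn [(array([257.8, 169.2]), [256, 168, 6, 3, 13])]
yel [(array([251.2, 152. ]), [247, 148, 11, 9, 49])]
rest1 lid [246.963  169.9301]
rest2 lid [255.6883 173.9926]
top red [(array([225.2, 221.2]), array([ 6, 12, 45], dtype=int32))]
top grn [(array([226.4, 209.3]), array([ 6, 13, 61], dtype=int32))]
```

```bash
python3 -c "
from h import *
ex=np.array([.9945,-.1045]);ey=np.array([.1045,.9945]);o=np.array([.648,.147])-.079*ex
t=capture('top')
for n,x,z,c in(('red',-.108,.057,(225.2,221.2)),('grn',-.065,.065,(226.4,209.3))):
  P=onz('top',c,z+.018)[:2]-o;print(n,'exp px',proj('top',(*(o+x*ex-.026*ey),z+.018)),'chute xy',P@ex,P@ey)
for n,lo,hi in(('red',(0,150,50),(6,255,255)),('grn',(45,120,40),(85,255,255)),('yel',(22,150,90),(32,255,255))):print('top',n,[c for c,s in blobs(mask(t,lo,hi),6)])
h=[b for b in blobs(mask(t,(22,150,90),(32,255,255)))]
print('cap now z.11',onz('top',h[0][0],.11),'start .1426',onz('top',(212.7,226.1),.1426))
print('purple/orange',[(c,s[2:]) for c,s in blobs(mask(t,(125,80,30),(150,255,255)),15)+blobs(mask(t,(6,180,60),(14,255,255)),15)])
"
```

```text
red exp px [224.52929351 222.88942128] chute xy -0.10225243728877755 -0.02737872688640663
grn exp px [226.21265455 209.5670612 ] chute xy -0.06405013019838438 -0.02647910711460344
top red [array([225.3, 221.9])]
top grn [array([226.4, 209.5])]
top yel [array([214.1, 227.2])]
cap now z.11 [0.44134955 0.17001669 0.11      ] start .1426 [0.44168347 0.17073435 0.1426    ]
purple/orange [(array([289. , 159.5]), array([ 9, 13, 60], dtype=int32)), (array([117.3, 175.2]), array([ 23,  27, 407], dtype=int32)), (array([105.6, 211.9]), array([ 14,  35, 163], dtype=int32)), (array([359.9, 235.7]), array([ 21,  22, 239], dtype=int32))]
```

Both lids are at their expected rest positions on the open side, and the gate cap is at its shut height. Handing in.

```bash
python3 -c "
from workcell import workorder
print(workorder.sign_off())"
```

```text
the job is handed in; nothing more can be done
None
```

The job is handed in at about 31 s of the 72 s. The gate is down, the red tin rests against it and the green tin is right behind, both with their lids on the open, railed side.

- **Gate:** I pushed it down until the force rose to about 10 N with the fingertips at 110 mm, the shut height. The last top view puts the cap where a shut gate should be.
- **Red tin:** On the first try its lid caught the open-side rail and the tin tilted about 50° in the jaws, at no more than about 17 N. I lifted it out, laid it flat on the bare worktop, regrasped it at its middle and fed it in cleanly.
- **Green tin:** It sat slightly off-centre in the first grip, so I set it down and regrasped it the same way before feeding it in.
- **Last checks (top view):** The red lid is at x ≈ -102 mm (-108 expected) and the green lid at x ≈ -64 mm (-65 expected), both about 27 mm toward the open side. That puts them about 38 mm apart where 43 is expected; I put the gap down to pixel error on small patches.
- **What I could not confirm:**
  - The gripper partly hid the lids in the last scene view, and the picture limit kept me from viewing the final image.
  - The purple look-alike read about 5 px off its earlier spot in the last top image. I think the arm hid part of it, as I never went near it.
  - I did not re-measure the teacup, the chopping board or the utensils; the arm did not go near them.

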